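# Strike off a level scoop of grinding rods for the balance

## Robot

A 6-joint arm with a two-finger parallel gripper is mounted at the origin on the work surface. World frame = base frame: x ahead of the robot, y to its left, z up, the work surface at z = 0. Lengths are in m, angles in rad, forces in N, time in s.
With the tool pointing down it reaches from about 0.35 to 0.85 m from the base axis. Payload 8.1 kg.
Tool frame: the origin (TCP) lies midway between the tips of the shut fingers; the grasp point (between the pads) lies 19 mm behind it (bot.grasp_offset is the distance from the TCP to the grasp point, in m); z points along the fingers, y is the direction in which the jaws open and shut (so a half turn about z gives the same grasp; the last joint's range is limited). The gripper opens to 93 mm and grips with 3 to 60 N. Pads are 15 mm wide; open, the fingers measure 128 mm over their backs; the gripper's body (75 mm by 188 mm) begins 65 mm behind the grasp point.
Start: joints at [1.152, 0.13, 1.488, -0, 1.523, -0.085], TCP at [0.197, 0.567, 0.219] pointing down, gripper open.
Joint ranges: [-2.96, 2.96], [-0.89, 2.26], [0.02, 2.5], [-1.34, 4.48], [0, 2.73], [-2.66, 2.66]. Speed limits (rad/s): [2.39, 2.39, 2.79, 3.14, 3.14, 3.14].

## Interface

Orientations are given as [roll, pitch, yaw] about the fixed x, y, z axes, in that order (R = Rz(yaw) Ry(pitch) Rx(roll)).
In Python, from cell import bot, cams gives the robot as it stands.
- The arm moves only by the tool servo_tool, never from a script. Its arguments are lists of equal length, an entry for each row: "dp": the shift along the tool's x, y, z in mm, a list of three; "roll": the turn about the tool's z in units of 8 degrees (1.0 is 8 degrees); "jaw": the finger opening in mm, from 0 to 93. A call has 1 to 8 rows; each row shifts and turns the commanded pose from where the row before left it, along the tool's axes as they then stand; what a row does not reach is not made up. A row lasts 1/10 s, in which the tool goes at most 50 mm and 8.59 degrees, less where a joint would pass 70% of its speed; a pose out of reach is approached as far as the arm can. A call is refused whole if a number of a shift passes 50 or a number of a turn 1, either way. A call with a gripper value outside its range is refused whole. The fingers move at their own pace and stop on an object; "grip_force" is the grip in N (left out, the last holds). Time passes only in rows, so rows that do not move let the fingers close. It gives the time, the measured TCP pose, the force and the opening at its end, in the units of the state.
- bot.sense(): the state, without advancing time (a new reading comes with each control period).
- cams.camera(name): name is "side" or "top"; returns a dict with "img" (400x640x3 uint8, red, green, blue), "fx", "fy", "cx", "cy" (pixels), "origin" and "rotation" of the camera in the world. Camera axes: x right, y up, looking along -z (the intrinsics and any distortion apply to the point x, -y, -z); pixel columns grow to the right and rows downward; lengths in m; the calibration is good to about 2 mm. A picture is of the moment at which its call begins. There is no depth.
- bot.close_job(): hands the job in, once; it reports no verdict.
The state is a dict: "time_s": time; "qpos": joint angles; "dq": joint speeds; "joint_torque": joint torques, N m; "ee_pos": TCP position; "tcp_rot": TCP orientation; "contact_force": force on the tool from outside, world axes, zero at the start; "moment": the same for the moment, N m; "grip_width": finger opening in m.
Only numpy, scipy, OpenCV 4.12 (cv2) and the standard library are available. Lean on these libraries where they do the work, as an engineer would, in place of code of your own. Each camera call takes 0.05 s, during which the arm holds its last target.

## Task

Measure one level scoopful, three of the six white rods, into the tray on the balance: push the scoop through the mouth of the hopper, along its floor under the rods, until its nose meets the far wall, then draw it slowly straight back out under the strike edge so that the extra rods are struck off and stay in the hopper. Tip the three rods into the tray and lay the empty scoop flat on its mat again, handle up, and let go. Move the rods only with the scoop, never with the gripper, let none fall on the bench, and leave the sample box, the jar and the eyepiece where they are.

Things in the scene. Friction and masses are not known exactly. Their poses are not given: they have to be found in the camera images.
- hopper: Fixed sloping hopper of grey sheet metal, open on top. Origin on the bench under the inner face of its strike plate, mid-width; x level, the way a scoop is pushed in, y left of that, z up. Its floor falls 10 degrees towards +x and is 46 mm above the bench at the origin. Inside it is 100 mm wide; side and far walls rise 78 mm off the floor; the floor reaches 37 mm out of the mouth.
- hopper_edge (a point): Middle of the strike edge (inner lower edge of the strike plate), 33 mm off the sloping floor, so the mouth is 33 mm high and 100 mm wide. The bare steel plate is 4 mm thick, square to the floor, and rises to 78 mm off it. Axes of the hopper.
- hopper_in (a point): Middle of the hopper, 12 mm off its floor and, along the slope, 55 mm in from the strike plate's inner face and 55 mm from the far wall; axes of the hopper.
- mat: Fixed flat cork mat, 200 x 130 x 3 mm, on which the scoop lies at the start. Origin at the middle of its underside, x along its length, z up.
- scoop_grip (a point): Loose steel scoop, about 0.2 kg; this is the place to grip, in its black handle, 61 mm above the flat underside. Axes of the scoop: x forward to the nose, y left, z up from the underside. The handle, a flat bar 16 mm thick in y and 30 mm wide, leans back 20 degrees (top to -x) up to 84 mm above the underside. The pocket's centre is 91 mm forward, the nose 144 mm forward and 61 mm down.
- scoop_pocket (a point): Centre of the pocket, 14 mm above the underside; axes of the scoop. It takes three rods side by side, lying across: 80 mm long in x, 72 mm wide, no side walls, floor 2 mm thick, which goes on to 104 mm behind the centre. Back wall 26 mm high, 40 to 43 mm behind the centre. In front a lip 3.5 mm above the pocket's floor: rods roll out when the nose is tipped down 45 degrees, surely at 55 to 60.
- scoop_nose (a point): Front edge of the scoop, at its underside, 53 mm ahead of the pocket's centre, at the foot of a ramp 10 mm long that runs up to the lip. The pocket fills only if the nose is pushed to within about 10 mm of the far wall; draw it back out at about 30 mm/s. Now and then it comes out one rod short: pushing it in again fills it. Axes of the scoop.
- balance: Fixed white laboratory balance, 210 (x) x 190 (y) x 47 mm, with an open steel tray fixed on top: outside 168 (x) x 158 (y) mm, walls 4 mm thick, rim 87 mm above the bench. Origin on the bench under its middle, x away from the dark display, z up.
- tray_in (a point): Middle of the tray's inner floor, 55 mm above the bench (32 mm below the rim); axes of the balance.
- sample_box: Loose cardboard sample box with two stone samples, 110 x 80 x 35 mm; leave it. Origin at the middle of its underside.
- jar: Loose jar with a cap, 60 mm across, 85 mm tall; leave it. Origin at the middle of its underside.
- eyepiece: Loose aluminium microscope eyepiece tube standing on end, 56 mm across, 110 mm tall; leave it. Origin at the middle of its underside.
- rod1: Smooth white ceramic rod 1 of 6, all alike: 24 mm diameter, 90 mm long, about 60 g, lying across the hopper in a pile (four on the floor against the far wall, two on top). Origin at its centre, its length along its own y.
- rod2: Smooth white ceramic rod 2 of 6, all alike: 24 mm diameter, 90 mm long, about 60 g, lying across the hopper in a pile (four on the floor against the far wall, two on top). Origin at its centre, its length along its own y.
- rod3: Smooth white ceramic rod 3 of 6, all alike: 24 mm diameter, 90 mm long, about 60 g, lying across the hopper in a pile (four on the floor against the far wall, two on top). Origin at its centre, its length along its own y.
- rod4: Smooth white ceramic rod 4 of 6, all alike: 24 mm diameter, 90 mm long, about 60 g, lying across the hopper in a pile (four on the floor against the far wall, two on top). Origin at its centre, its length along its own y.
- rod5: Smooth white ceramic rod 5 of 6, all alike: 24 mm diameter, 90 mm long, about 60 g, lying across the hopper in a pile (four on the floor against the far wall, two on top). Origin at its centre, its length along its own y.
- rod6: Smooth white ceramic rod 6 of 6, all alike: 24 mm diameter, 90 mm long, about 60 g, lying across the hopper in a pile (four on the floor against the far wall, two on top). Origin at its centre, its length along its own y.
Mind the look-alikes: they are no part of the job. Leave any red look-alike of the rod6 alone. What is shaped like the rod3 but pink is not meant.

How it is judged:
By the outcome, as a careful person would: the job done as asked, in the order asked, and still so for the second after the job is handed in, with the robot touching nothing.
It also fails if it takes over 67 s, if anything falls off the work surface, if the arm or the gripper's body presses on something with over 40 N, if the wrist force passes 120 N, or if a joint passes its speed limit or range.

## Working session

There is one attempt and no reset: what is moved stays moved. The work goes in short steps, Python scripts to look and compute and a tool call to move; the robot and the scene stay as the last step left them, time stands still between calls to the robot, and variables do not carry over. Pictures are saved under pics/ and viewed, and the job is handed in when it is done.

Besides the shell and the picture viewer there is one more tool, called after "Emit:" as name(argument=value, ...), one argument or row to a line, values as JSON. servo_tool: Moves the arm, as the interface text tells. Its arguments: {"type":"object","properties":{"dp":{"type":"array","items":{"type":"array","items":{"type":"number"}}},"roll":{"type":"array","items":{"type":"number"}},"jaw":{"type":"array","items":{"type":"number"}},"grip_force":{"type":"number"}},"required":["dp","roll","jaw"]}

```bash
ls; mkdir -p pics; python3 - <<'E'
from cell import bot,cams
import cv2,json,numpy as np
for n in("side","top"):
    c=cams.camera(n); cv2.imwrite(f"pics/{n}0.png",c["img"][:,:,::-1])
    print(n,{k:(np.array(v).round(4).tolist()) for k,v in c.items() if k!="img"})
print(bot.sense(), bot.grasp_offset)
E
```

```text
pics
side {'fx': 420.4623, 'fy': 420.4623, 'cx': 313.1665, 'cy': 202.9294, 'origin': [0.4996, 0.6065, 0.6554], 'rotation': [0.8406, -0.0169, -2.9902]}
top {'fx': 495.4169, 'fy': 495.4169, 'cx': 321.3016, 'cy': 201.3661, 'origin': [0.4611, 0.0074, 1.03], 'rotation': [0.142, -0.0265, -1.5747]}
{'time_s': 0.1, 'qpos': array([ 1.15162140e+00,  1.31049544e-01,  1.48915221e+00,  2.55894225e-05,
        1.52300460e+00, -8.53957012e-02]), 'dq': array([ 0.00149705, -0.00100417,  0.00038635, -0.00057175,  0.00026807,
       -0.00020312]), 'joint_torque': array([ 6.62643470e-04, -5.61333597e+01, -4.93097770e+01,  7.69787841e-02,
        2.88713083e-02, -8.90644742e-05]), 'ee_pos': array([0.19633134, 0.56643655, 0.21772389]), 'tcp_rot': array([-3.13998702e+00, -1.63100238e-04,  2.80781205e+00]), 'contact_force': array([-0.96861293, -0.56829755,  0.11309733]), 'moment': array([ 0.00110768, -0.04683161,  0.02633545]), 'grip_width': 0.09322175027706127} 0.0188
```

View pics/side0.png

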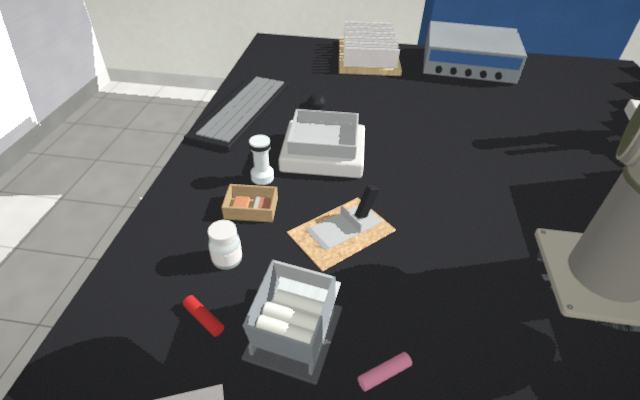

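View pics/top0.png

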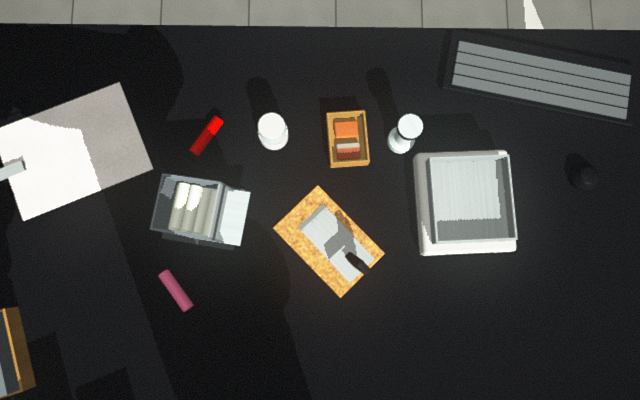

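The side view shows the hopper at about (292,315), the scoop on its mat at (342,230) and the balance at (323,145). The red rod at (203,315) and the pink rod at (385,371) are decoys. The six white rods are inside the hopper. I'll enlarge both views.

```bash
cat > h.py <<'E'
import numpy as np,cv2
from scipy.spatial.transform import Rotation as R
from scipy.optimize import least_squares
CAM={'side':dict(f=420.4623,c=(313.1665,202.9294),o=np.array([.4996,.6065,.6554]),r=[.8406,-.0169,-2.9902]),
'top':dict(f=495.4169,c=(321.3016,201.3661),o=np.array([.4611,.0074,1.03]),r=[.142,-.0265,-1.5747])}
for c in CAM.values(): c['R']=R.from_euler('xyz',c['r']).as_matrix()
def proj(n,p):
    c=CAM[n]; q=(np.atleast_2d(p)-c['o'])@c['R']
    return np.c_[c['c'][0]+c['f']*q[:,0]/-q[:,2], c['c'][1]+c['f']*-q[:,1]/-q[:,2]]
def ray(n,uv):
    c=CAM[n]; d=np.array([(uv[0]-c['c'][0])/c['f'],-(uv[1]-c['c'][1])/c['f'],-1]); return c['o'],c['R']@d
def onz(n,uv,z):
    o,d=ray(n,uv); return o+d*(z-o[2])/d[2]
def tri(us,ut):
    r=least_squares(lambda p:np.r_[proj('side',p)[0]-us,proj('top',p)[0]-ut],[.45,.1,.05]); return r.x,np.sqrt(2*r.cost/4)
def crop(src,x,y,w,h,s,out):
    im=cv2.imread(src)[y:y+h,x:x+w]; im=cv2.resize(im,None,fx=s,fy=s,interpolation=cv2.INTER_CUBIC)
    for u in range((-x)%10,w,10):
        big=(u+x)%50==0
        cv2.line(im,(u*s,0),(u*s,10 if big else 4),(0,255,255),1)
        if (u+x)%20==0: cv2.putText(im,str(u+x),(u*s,20),0,.35,(0,255,255),1)
    for v in range((-y)%10,h,10):
        cv2.line(im,(0,v*s),(6,v*s),(0,255,255),1)
        if (v+y)%20==0: cv2.putText(im,str(v+y),(8,v*s+4),0,.35,(0,255,255),1)
    cv2.imwrite(out,im)
E
python3 - <<'E'
from h import *
crop('pics/side0.png',280,175,130,95,6,'pics/s_scoop.png')
crop('pics/top0.png',265,180,130,125,5,'pics/t_scoop.png')
crop('pics/side0.png',235,255,115,125,5,'pics/s_hop.png')
crop('pics/top0.png',140,165,120,90,6,'pics/t_hop.png')
crop('pics/side0.png',270,100,105,80,6,'pics/s_bal.png')
crop('pics/top0.png',405,140,120,120,5,'pics/t_bal.png')
E
```

```text
(no output)
```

View pics/s_scoop.png

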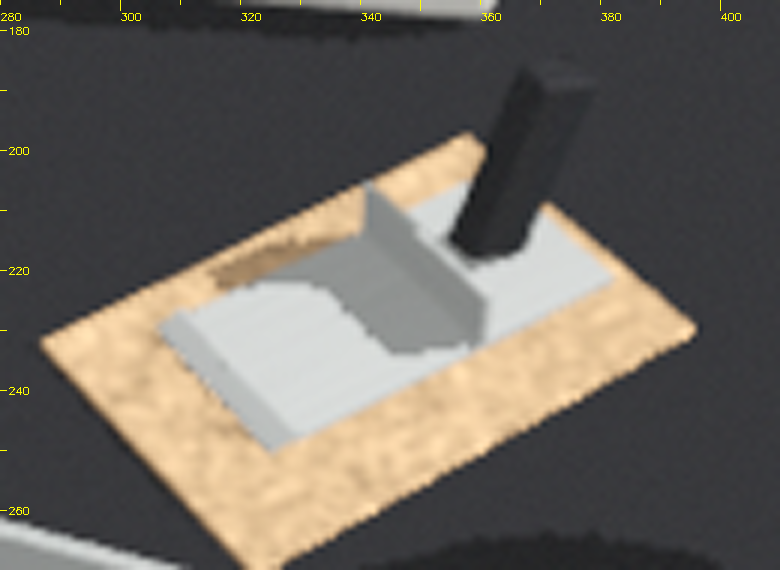

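View pics/t_scoop.png

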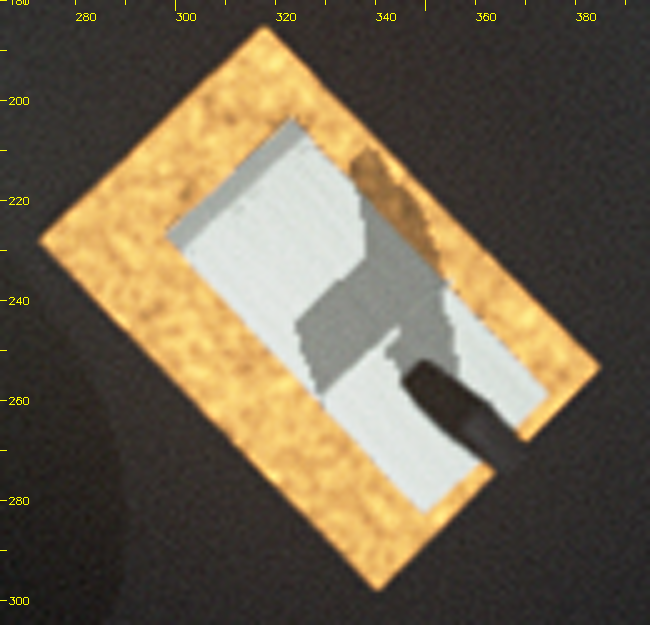

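View pics/s_hop.png

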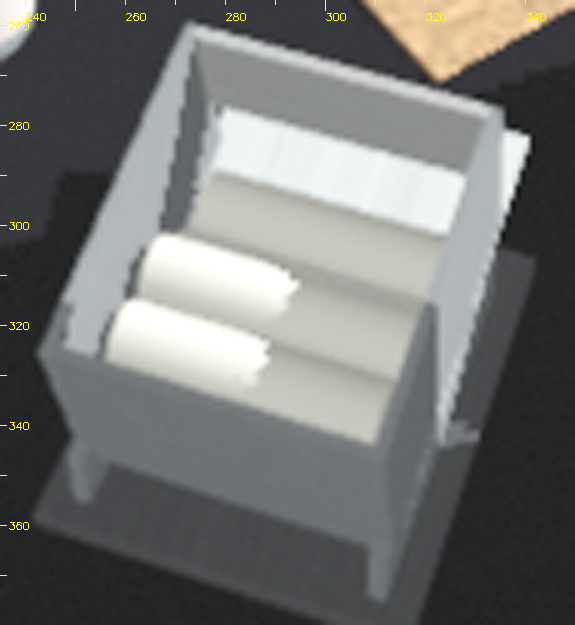

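View pics/t_hop.png

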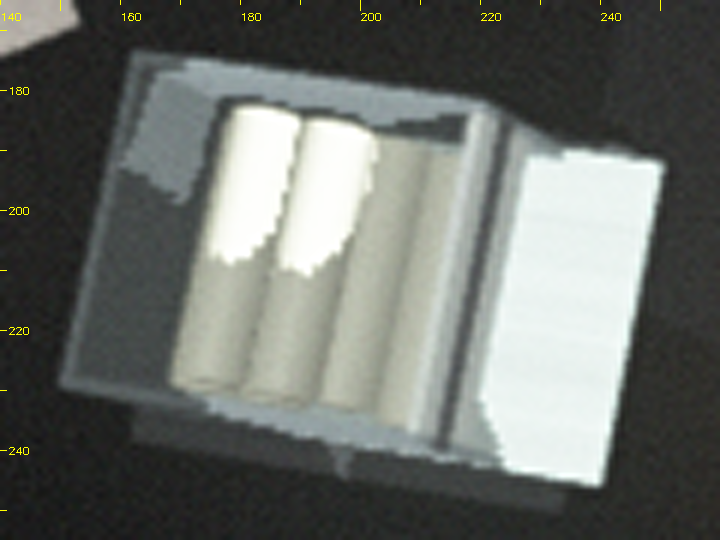

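View pics/s_bal.png

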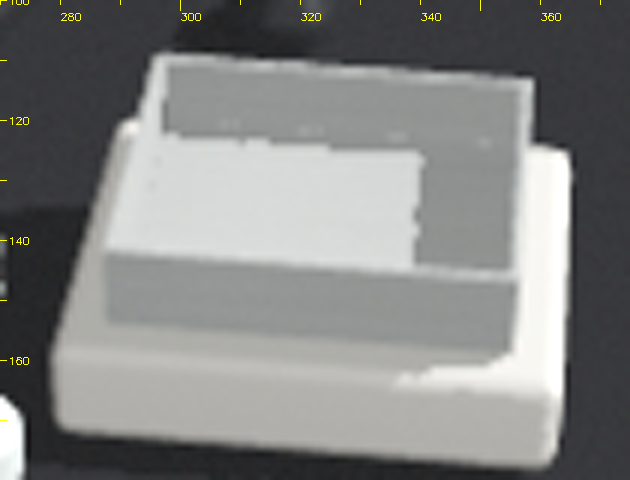

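View pics/t_bal.png

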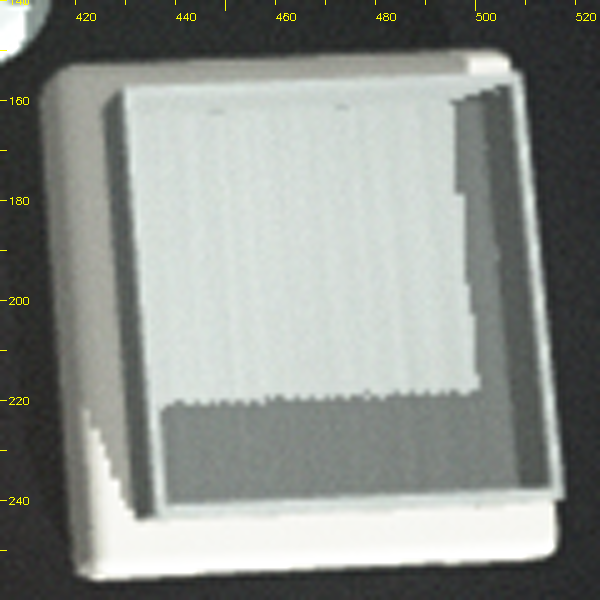

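```bash
cat > fit.py <<'E'
from h import *
def fit(model,obs,x0,nm):
    def res(p):
        out=[]
        for cam,key,uv in obs: out.append(proj(cam,model(p,key))[0]-uv)
        return np.concatenate(out)
    b=None
    for yaw in x0[2]:
        r=least_squares(res,[x0[0],x0[1],yaw]+list(x0[3:]),loss='soft_l1')
        if b is None or r.cost<b.cost:b=r
    print(nm,b.x.round(4),'yawdeg',np.degrees(b.x[2]).round(2),'cost',b.cost.round(2)); print(res(b.x).reshape(-1,2).round(1).tolist()); return b.x
def rz(a): return R.from_euler('z',a).as_matrix()
# scoop: p=x,y,yaw,z(underside) ; key coords from grip (mm) with z from underside
def scoop(p,k): return np.array([p[0],p[1],p[3]])+rz(p[2])@(np.array(k)/1000)
S=[('side',(144,36,0),(325.5,250)),('side',(144,-36,0),(305.7,229.5)),('top',(144,36,0),(297,226.5)),('top',(144,-36,0),(322,203.5)),
('top',(-13,-36,2),(374.5,258)),('top',(-13,36,2),(349,282.5)),('side',(-13,36,2),(381.5,221.5)),('side',(51,-36,26),(341.5,205.5))]
fit(scoop,S,(.4,0,[0,1,2,3,4,5],.003),'scoop')
c,s=np.cos(np.radians(10)),np.sin(np.radians(10))
def hop(p,k):
    a,y,h=k; y=y+np.sign(y)*p[4]*1000 if abs(y)==50 else y
    return np.array([p[0],p[1],p[3]-.046])+rz(p[2])@np.array([a*c+h*s,y,46-a*s+h*c])/1000
H=[('top',(-37,-50,0),(249.3,191.5)),('top',(-37,50,0),(239.5,246)),('side',(-37,50,0),(339.5,283)),
('side',(-4,-50,78),(272.5,260)),('side',(-4,50,78),(333.5,277)),('side',(112,-50,78),(242,326)),('side',(112,50,78),(308.5,345)),
('top',(112,-50,78),(161.5,173.5)),('top',(112,50,78),(149.5,229.5))]
# sign of y check: both
H2=[(a,(k[0],-k[1],k[2]),u) for a,k,u in H]
for h in(H,H2): fit(hop,h,(.45,.25,[0,1.57,3.1,4.7],.046,.002),'hopper')
def bal(p,k): return np.array([p[0],p[1],p[3]-.087])+rz(p[2])@np.array(k)/1000
X,Y=84,79
for (X,Y) in((84,79),(79,84)):
    # world corners: top-image up=+x, right=-y
    B=[('top',(X,Y,87),(429.3,157.5)),('top',(X,-Y,87),(507.5,154.5)),('top',(-X,-Y,87),(515.8,239.8)),('top',(-X,Y,87),(434,243)),
    ('side',(X,Y,87),(288,142.5)),('side',(-X,Y,87),(356.5,146)),('side',(-X,-Y,87),(359,113.5)),('side',(X,-Y,87),(296,109.5))]
    fit(bal,B,(.45,-.3,[0],.087),'bal')
E
python3 fit.py
```

```text
scoop [ 0.4727 -0.094   0.7497  0.0069] yawdeg 42.95 cost 3.37
[[-1.4, 0.8], [-0.9, 0.3], [-0.1, 0.6], [0.2, 0.1], [0.0, 0.8], [0.2, 0.6], [0.6, -0.7], [-1.5, -0.4]]
hopper [0.5722 0.1696 1.3967 0.0481 0.0029] yawdeg 80.03 cost 4.0
[[-0.3, 1.1], [-0.8, -0.7], [-0.5, -0.3], [-0.9, -0.1], [0.1, 0.1], [0.1, -1.1], [1.4, 1.6], [0.5, 0.3], [0.2, -0.5]]
hopper [ 0.5722  0.1696  1.3967  0.0481 -0.1029] yawdeg 80.03 cost 4.0
[[-0.3, 1.1], [-0.8, -0.7], [-0.5, -0.3], [-0.9, -0.1], [0.1, 0.1], [0.1, -1.1], [1.4, 1.6], [0.5, 0.3], [0.2, -0.5]]
bal [ 0.6011 -0.3092  0.0383  0.0895] yawdeg 2.19 cost 2.86
[[-1.3, 0.0], [0.3, 0.2], [0.3, 0.4], [0.4, 0.6], [-1.5, -0.7], [-0.1, 1.2], [-0.4, 0.2], [-0.1, -0.3]]
bal [ 0.6003 -0.3073  0.0543  0.0919] yawdeg 3.11 cost 20.77
[[-4.9, 3.4], [1.9, 2.1], [2.8, -2.7], [-2.3, -0.9], [0.8, 0.6], [-1.3, 1.6], [-2.4, -1.6], [1.6, -1.3]]
```

```bash
cat > joint.py <<'E'
import io,contextlib
with contextlib.redirect_stdout(io.StringIO()):
    from fit import *
    B=[('top',(84,79,87),(429.3,157.5)),('top',(84,-79,87),(507.5,154.5)),('top',(-84,-79,87),(515.8,239.8)),('top',(-84,79,87),(434,243)),
    ('side',(84,79,87),(288,142.5)),('side',(-84,79,87),(356.5,146)),('side',(-84,-79,87),(359,113.5)),('side',(84,-79,87),(296,109.5))]
O0={k:v['o'].copy() for k,v in CAM.items()};R0={k:v['R'].copy() for k,v in CAM.items()}
def setc(q):
    for i,k in enumerate(('side','top')):
        CAM[k]['o']=O0[k]+q[6*i:6*i+3]; CAM[k]['R']=R0[k]@R.from_rotvec(q[6*i+3:6*i+6]).as_matrix()
def res(v):
    setc(v[:12]); r=[v[0:3]/.0015,v[3:6]/.003,v[6:9]/.0015,v[9:12]/.003]
    for ob,m,p in((S,scoop,[*v[12:15],.003]),(H,hop,[*v[15:18],.046,.002]),(B,bal,[*v[18:21],.087])):
        for cam,k,uv in ob: r.append((proj(cam,m(p,k))[0]-uv)/.6)
    return np.concatenate(r)
sol=least_squares(res,np.r_[np.zeros(12),.4727,-.094,.75,.572,.17,1.397,.601,-.309,.038],loss='soft_l1')
setc(sol.x[:12])
if __name__=='__main__':
    print(sol.x[:12].round(4)); print(sol.x[12:].round(4), np.degrees(sol.x[[14,17,20]]).round(2)); print((res(sol.x)[12:]*.6).reshape(-1,2).round(1).tolist())
E
python3 joint.py
```

```text
[-0.0001  0.0001 -0.0003 -0.0005  0.0016 -0.0007  0.0001 -0.0001  0.
 -0.0007 -0.0015 -0.0007]
[ 0.473  -0.0958  0.7484  0.5729  0.1689  1.3927  0.6014 -0.3116  0.0382] [42.88 79.79  2.19]
[[-0.8, 0.9], [-0.2, 0.6], [0.1, 0.3], [0.3, -0.1], [-0.1, 0.4], [0.2, 0.1], [0.9, -0.5], [-1.0, -0.1], [-0.6, 1.3], [-1.1, -1.7], [-0.7, -0.4], [0.1, 0.0], [-0.3, 0.0], [1.0, -1.3], [0.7, 1.2], [0.4, 0.2], [0.2, -1.7], [-1.2, -0.2], [0.1, -0.0], [0.1, -0.1], [0.5, 0.1], [-0.8, -0.8], [0.4, 1.1], [0.0, 0.2], [0.5, -0.3]]
```

```bash
cat > plan.py <<'E'
import numpy as np
from cell import bot
from scipy.spatial.transform import Rotation as R
def st():
    s=bot.sense(); r=s['tcp_rot']; return s['ee_pos'],r[2],s
def plan(p1,yaw1,n,start=None):
    p0,y0,s=st()
    if start is not None: p0,y0=start
    p0=np.array(p0);p1=np.array(p1); dy=(yaw1-y0+np.pi)%(2*np.pi)-np.pi
    rows=[];rolls=[]
    for i in range(n):
        y=y0+dy*i/n
        M=R.from_euler('xyz',[np.pi,0,y]).as_matrix()
        rows.append((M.T@((p1-p0)/n*1000)).round(1).tolist()); rolls.append(round(-np.degrees(dy/n)/8,3))
    for k in range(0,n,8): print('dp',rows[k:k+8],'roll',rolls[k:k+8])
    print('from',p0.round(4),round(np.degrees(y0),1),'to',p1,'step mm',np.linalg.norm(p1-p0)/n*1000)
E
python3 -c "
from plan import *
plan([.473,-.095,.16],np.radians(42.9),19)"
```

```text
dp [[-25.2, -28.1, 3.0], [-28.1, -25.2, 3.0], [-30.6, -22.1, 3.0], [-32.8, -18.6, 3.0], [-34.6, -15.0, 3.0], [-36.1, -11.1, 3.0], [-37.1, -7.1, 3.0], [-37.6, -3.1, 3.0]] roll [np.float64(0.776), np.float64(0.776), np.float64(0.776), np.float64(0.776), np.float64(0.776), np.float64(0.776), np.float64(0.776), np.float64(0.776)]
dp [[-37.7, 1.0, 3.0], [-37.4, 5.1, 3.0], [-36.6, 9.1, 3.0], [-35.4, 13.0, 3.0], [-33.8, 16.7, 3.0], [-31.8, 20.3, 3.0], [-29.4, 23.6, 3.0], [-26.7, 26.7, 3.0]] roll [np.float64(0.776), np.float64(0.776), np.float64(0.776), np.float64(0.776), np.float64(0.776), np.float64(0.776), np.float64(0.776), np.float64(0.776)]
dp [[-23.7, 29.4, 3.0], [-20.3, 31.8, 3.0], [-16.8, 33.8, 3.0]] roll [np.float64(0.776), np.float64(0.776), np.float64(0.776)]
from [0.1963 0.5664 0.2177] 160.9 to [ 0.473 -0.095  0.16 ] step mm 37.857287866946784
```

Emit:
servo_tool(
  dp=[
    [-25, -28, 3],
    [-28, -25, 3],
    [-31, -22, 3],
    [-33, -19, 3],
    [-35, -15, 3],
    [-36, -11, 3],
    [-37, -7, 3],
    [-38, -3, 3],
  ],
  roll=[0.78, 0.78, 0.78, 0.78, 0.78, 0.78, 0.78, 0.78],
  jaw=[60, 60, 60, 60, 60, 60, 60, 60],
)

```text
time_s: 0.9
ee_pos: [0.3134, 0.2862, 0.1942]
tcp_rot: [-3.141, 0.0, 1.932]
contact_force: [0.5, 0.1, 0.3]
grip_width: 0.06
```

Emit:
servo_tool(
  dp=[
    [-38, 1, 3],
    [-37, 5, 3],
    [-37, 9, 3],
    [-35, 13, 3],
    [-34, 17, 3],
    [-32, 20, 3],
    [-29, 24, 3],
    [-27, 27, 3],
  ],
  roll=[0.78, 0.78, 0.78, 0.78, 0.78, 0.78, 0.78, 0.78],
  jaw=[60, 60, 60, 60, 60, 60, 60, 60],
)

```text
time_s: 1.7
ee_pos: [0.4288, 0.0066, 0.1703]
tcp_rot: [-3.141, -0.0, 1.061]
contact_force: [0.3, 0.7, -0.2]
grip_width: 0.0601
```

Emit:
servo_tool(
  dp=[
    [-24, 29, 3],
    [-20, 32, 3],
    [-17, 34, 3],
    [0, 0, 0],
    [0, 0, 0],
  ],
  roll=[0.78, 0.78, 0.78, 0, 0],
  jaw=[60, 60, 60, 60, 60],
)

```text
time_s: 2.2
ee_pos: [0.4707, -0.0973, 0.1609]
tcp_rot: [-3.14, 0.001, 0.738]
contact_force: [0.4, 0.9, -0.3]
grip_width: 0.06
```

```bash
python3 - <<'E'
from cell import bot,cams
import cv2
from h import *
for n in("side","top"):
    c=cams.camera(n); cv2.imwrite(f"pics/{n}1.png",c["img"][:,:,::-1])
crop('pics/side1.png',280,130,130,120,5,'pics/s1.png')
crop('pics/top1.png',265,180,150,125,5,'pics/t1.png')
from plan import *
p,y,s=st(); print(p.round(4),np.degrees(s['tcp_rot']).round(2),s['contact_force'].round(2),s['grip_width'])
plan([.473,-.095,.045],np.radians(42.9),4)
E
```

```text
[ 0.4708 -0.0961  0.1613] [-1.7994e+02  1.0000e-02  4.2390e+01] [-0.25  0.47 -0.36] 0.05982422854652125
dp [[0.6, 0.2, 29.1], [0.6, 0.2, 29.1], [0.6, 0.2, 29.1], [0.6, 0.2, 29.1]] roll [np.float64(-0.016), np.float64(-0.016), np.float64(-0.016), np.float64(-0.016)]
from [ 0.4708 -0.0961  0.1613] 42.4 to [ 0.473 -0.095  0.045] step mm 29.090488510799215
```

View pics/s1.png

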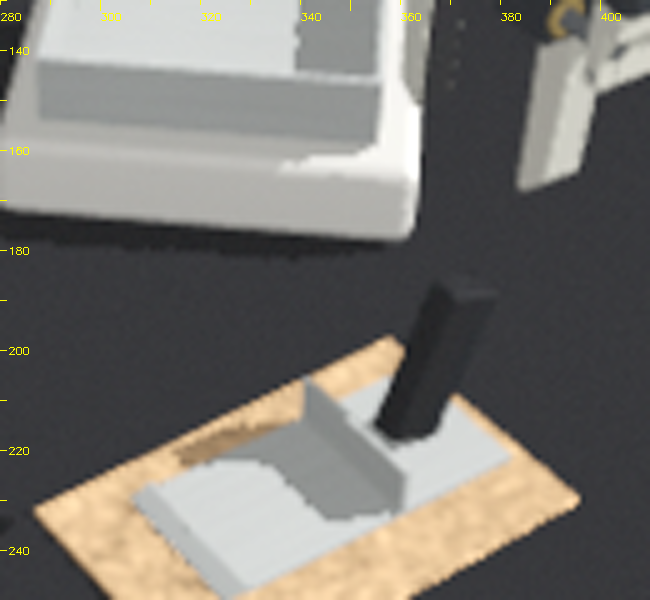

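View pics/t1.png

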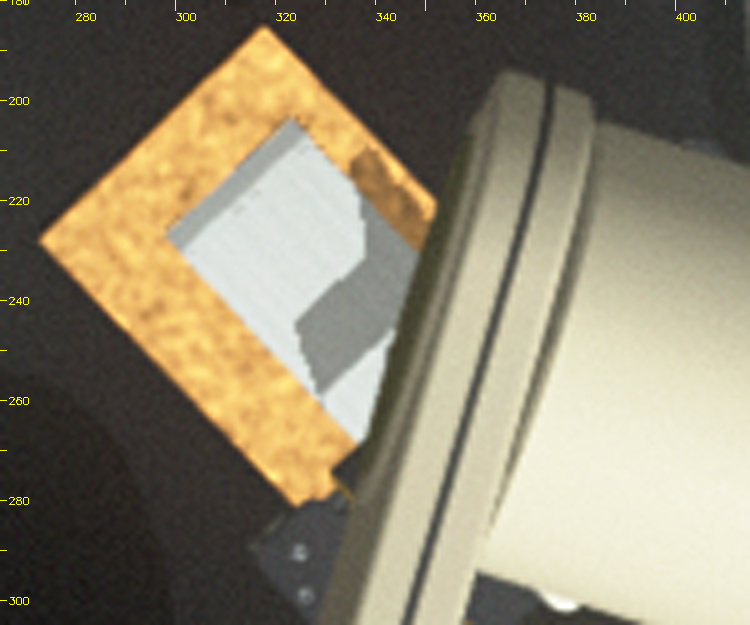

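```bash
python3 - <<'E'
from h import *
import cv2
p=np.array([.4708,-.0961,.1613]);a=np.radians(42.4);y=np.array([np.sin(a),-np.cos(a),0])
for q in(p,p+y*.03,p-y*.03,p+y*.064,p-y*.064): print(proj('side',q).round(1),proj('top',q).round(1))
crop('pics/side1.png',270,60,230,160,3,'pics/s1b.png')
E
```

```text
[[375.9 157.9]] [[367.4 266.3]]
[[366.4 150.6]] [[379.8 254.6]]
[[385.7 165.4]] [[354.9 278.1]]
[[356.2 142.8]] [[393.8 241.5]]
[[397.5 174.4]] [[340.6 291.6]]
```

View pics/s1b.png

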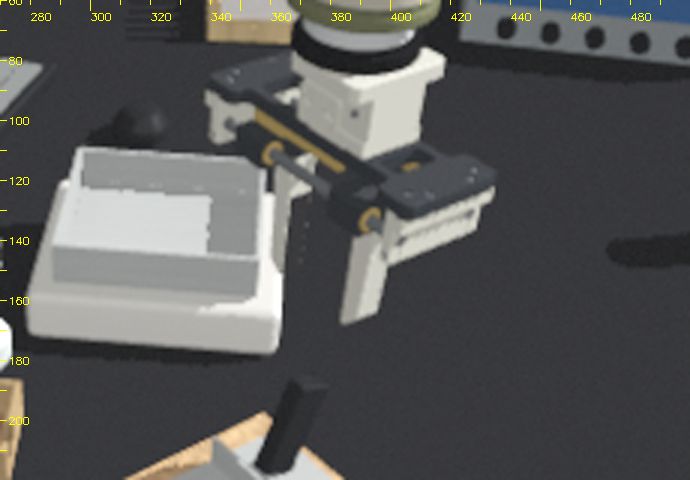

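The side view shows the near fingertip at about (386,165), where I predicted it, and the handle at (368,190) directly below. I'm descending.

Emit:
servo_tool(
  dp=[
    [1, 0, 30],
    [1, 0, 30],
    [0, 0, 28],
    [0, 0, 28],
    [0, 0, 0],
  ],
  roll=[-0.06, 0, 0, 0, 0],
  jaw=[60, 60, 60, 60, 60],
)

```text
time_s: 2.8
ee_pos: [0.4691, -0.0932, 0.0419]
tcp_rot: [-3.135, 0.003, 0.749]
contact_force: [-1.5, -0.0, 0.2]
grip_width: 0.0602
```

Emit:
servo_tool(
  dp=[
    [0, 0, 0],
    [0, 0, 0],
    [0, 0, 0],
    [0, 0, 0],
    [0, 0, 0],
    [0, 0, 0],
  ],
  roll=[0, 0, 0, 0, 0, 0],
  jaw=[14, 14, 14, 14, 14, 14],
  grip_force=15,
)

```text
time_s: 3.4
ee_pos: [0.4729, -0.0957, 0.046]
tcp_rot: [3.141, -0.0, 0.747]
contact_force: [0.1, -0.3, -0.4]
grip_width: 0.0172
```

```bash
cat > snap.py <<'E'
import sys
from cell import bot,cams
from h import *
from plan import *
def snap(i,side=None,top=None):
    for n,cr in(("side",side),("top",top)):
        if cr is None: continue
        c=cams.camera(n); cv2.imwrite(f"pics/{n}{i}.png",c["img"][:,:,::-1]); crop(f'pics/{n}{i}.png',*cr,f'pics/{n[0]}{i}c.png')
def say():
    p,y,s=st(); print(p.round(4),np.degrees(s['tcp_rot']).round(2),'F',s['contact_force'].round(1),'M',s['moment'].round(2),'w',s['grip_width'],'t',s['time_s'])
E
python3 -c "
from snap import *
snap(2,(280,110,150,140,4)); say()"
```

```text
[ 0.4729 -0.0957  0.046 ] [ 1.7997e+02 -1.0000e-02  4.2790e+01] F [-0.5 -0.4  3.2] M [-0.02  0.25  0.07] w 0.01579684759565403 t 3.45
```

View pics/s2c.png

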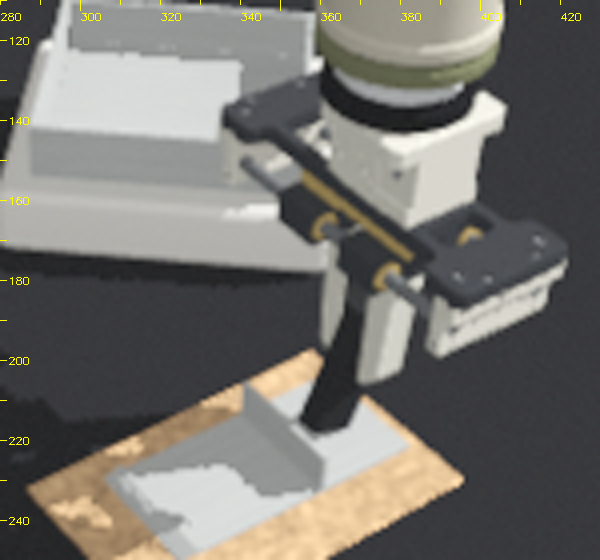

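The fingers have closed on the handle (opening 15.8 mm). I'll lift with a firm grip and check the pitch.

Emit:
servo_tool(
  dp=[
    [0, 0, 0],
    [0, 0, 0],
    [0, 0, -10],
    [0, 0, -20],
    [0, 0, -25],
    [0, 0, -25],
    [0, 0, -10],
    [0, 0, 0],
  ],
  roll=[0, 0, 0, 0, 0, 0, 0, 0],
  jaw=[14, 14, 14, 14, 14, 14, 14, 14],
  grip_force=60,
)

```text
time_s: 4.25
ee_pos: [0.4738, -0.0959, 0.1373]
tcp_rot: [3.139, -0.002, 0.747]
contact_force: [0.1, -0.5, -2.1]
grip_width: 0.0157
```

```bash
python3 -c "
from snap import *
snap(3,(270,90,180,170,4),(265,170,150,135,4)); say()"
```

```text
[ 0.4722 -0.0954  0.1347] [-1.7995e+02  3.0000e-02  4.2790e+01] F [ 0.2  0.  -1.9] M [-0.08  0.2  -0.02] w 0.01573170324825717 t 4.35
```

View pics/s3c.png

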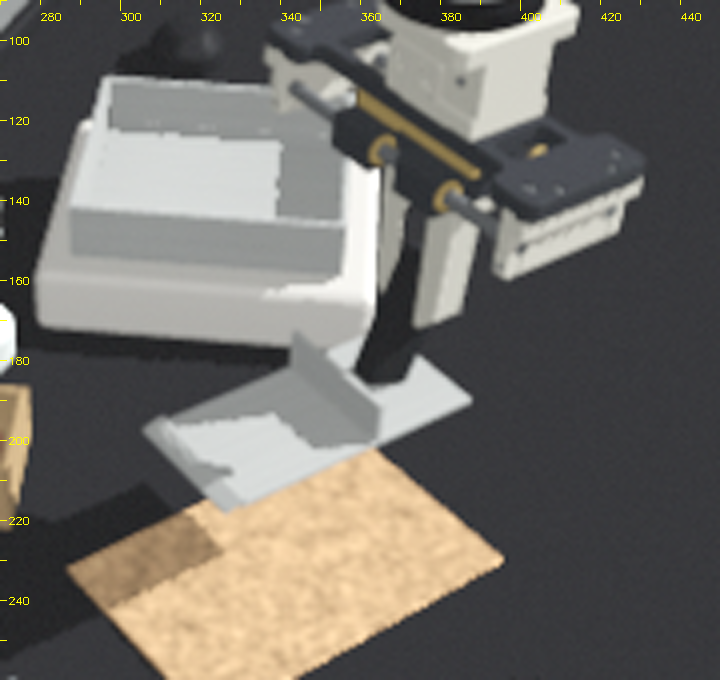

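View pics/t3c.png

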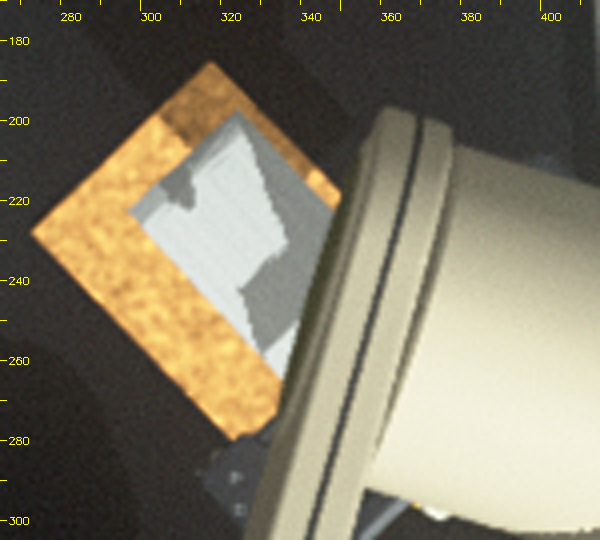

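```bash
cat > pitch.py <<'E'
from joint import *
from plan import st
def fitpitch(obs,free=True,x0=0.1):
    p,y,s=st(); g=p+np.array([0,0,.0188])
    def pts(v,k):
        q=np.array([k[0],k[1],k[2]-61.])/1000
        return g+np.r_[v[2:4],v[4]]+R.from_euler('z',y+v[1]).as_matrix()@R.from_euler('y',v[0]).as_matrix()@q
    def res(v):
        r=[(proj(c,pts(v,k))[0]-u)/.6 for c,k,u in obs]
        return np.concatenate(r+[v[1:2]/.02,v[2:]/.002])
    s=least_squares(res,[x0,0,0,0,0]); v=s.x
    print('pitch deg',np.degrees(v[0]).round(1),'dyaw',np.degrees(v[1]).round(1),'off mm',(v[2:]*1000).round(1)); print((res(v)[:2*len(obs)]*.6).reshape(-1,2).round(1).tolist())
    return v,pts
E
python3 - <<'E'
from pitch import *
fitpitch([('side',(144,36,0),(324.5,217.5)),('side',(144,-36,0),(303.5,197.5)),('top',(144,36,0),(295.5,222.5)),('top',(144,-36,0),(322,197.5)),('side',(-13,36,2),(386,190))])
E
```

```text
pitch deg -2.3 dyaw 0.8 off mm [ 1.7 -1.1  0.4]
[[1.2, 0.6], [1.1, -0.0], [-0.5, -0.8], [0.5, -1.9], [0.7, 0.3]]
```

Emit:
servo_tool(
  dp=[
    [0, 0, 20],
    [0, 0, 25],
    [0, 0, 15],
    [0, 0, 5],
    [0, 0, 0],
    [0, 0, 0],
  ],
  roll=[0, 0, 0, 0, 0, 0],
  jaw=[14, 14, 14, 14, 14, 14],
)

```text
time_s: 4.95
ee_pos: [0.4728, -0.0956, 0.0708]
tcp_rot: [-3.142, 0.0, 0.747]
contact_force: [0.1, -0.5, -1.8]
grip_width: 0.0157
```

Emit:
servo_tool(
  dp=[
    [0, 0, 0],
    [0, 0, 0],
    [0, 0, 0],
    [0, 0, 0],
  ],
  roll=[0, 0, 0, 0],
  jaw=[14, 14, 14, 14],
  grip_force=10,
)

```text
time_s: 5.35
ee_pos: [0.473, -0.0956, 0.071]
tcp_rot: [3.141, -0.0, 0.747]
contact_force: [0.4, 0.1, -1.7]
grip_width: 0.016
```

```bash
python3 -c "
from snap import *
snap(4,(270,90,180,170,4)); say()"
```

```text
[ 0.4729 -0.0956  0.0709] [ 1.7997e+02 -2.0000e-02  4.2800e+01] F [ 0.9 -0.4 -1.9] M [-0.06  0.18 -0.02] w 0.016078514254688373 t 5.4
```

View pics/s4c.png

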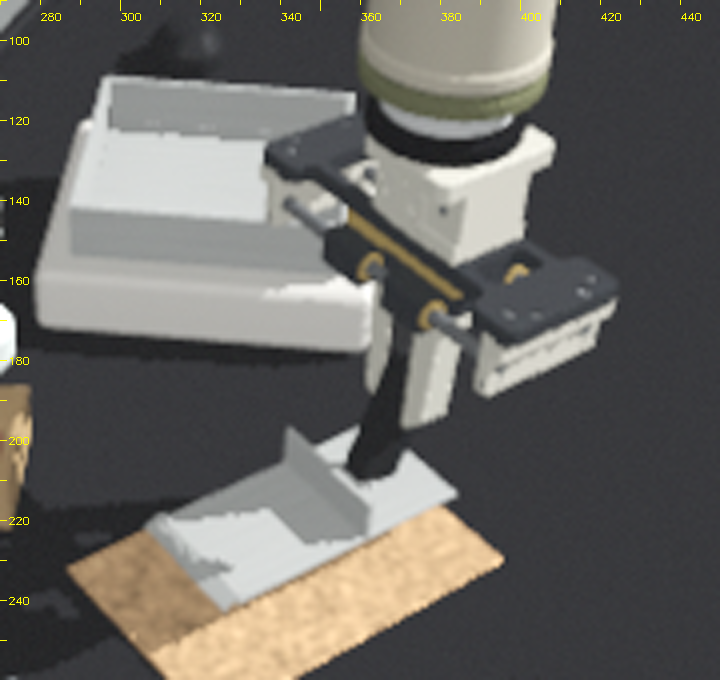

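Emit:
servo_tool(
  dp=[
    [0, 0, 0],
    [0, 0, 0],
    [0, 0, 0],
    [0, 0, 0],
  ],
  roll=[0, 0, 0, 0],
  jaw=[14, 14, 14, 14],
  grip_force=5,
)

```text
time_s: 5.8
ee_pos: [0.4727, -0.0956, 0.0706]
tcp_rot: [-3.142, 0.0, 0.747]
contact_force: [-0.0, -0.3, -1.1]
grip_width: 0.0156
```

```bash
python3 -c "
from snap import *
snap(5,(270,90,180,170,4)); say()"
```

```text
[ 0.4727 -0.0955  0.0706] [-179.99    0.     42.79] F [-0.7  0.9 -2.1] M [-0.09  0.12  0.  ] w 0.015923288124414788 t 5.85
```

View pics/s5c.png

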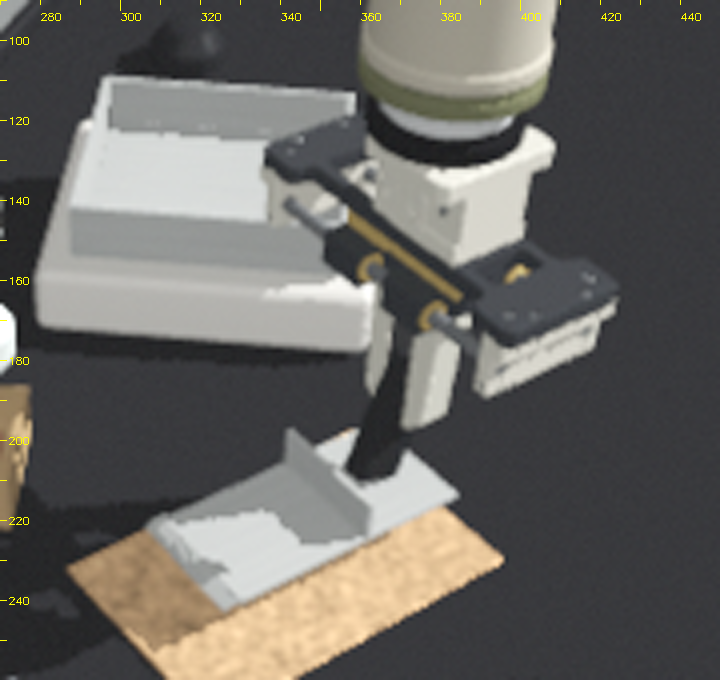

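Emit:
servo_tool(
  dp=[
    [0, 0, 0],
    [0, 0, 0],
    [0, 0, 0],
    [0, 0, 0],
    [0, 0, 0],
  ],
  roll=[0, 0, 0, 0, 0],
  jaw=[14, 14, 14, 14, 14],
  grip_force=3,
)

```text
time_s: 6.35
ee_pos: [0.4727, -0.0956, 0.0707]
tcp_rot: [3.142, -0.0, 0.747]
contact_force: [-0.3, -0.1, -0.9]
grip_width: 0.0161
```

```bash
python3 -c "
from snap import *
snap(6,(270,90,180,170,4)); say()"
```

```text
[ 0.4727 -0.0956  0.0707] [180.    -0.    42.79] F [-0.3 -0.3 -1.5] M [-0.07  0.09 -0.02] w 0.01626242838696547 t 6.4
```

View pics/s6c.png

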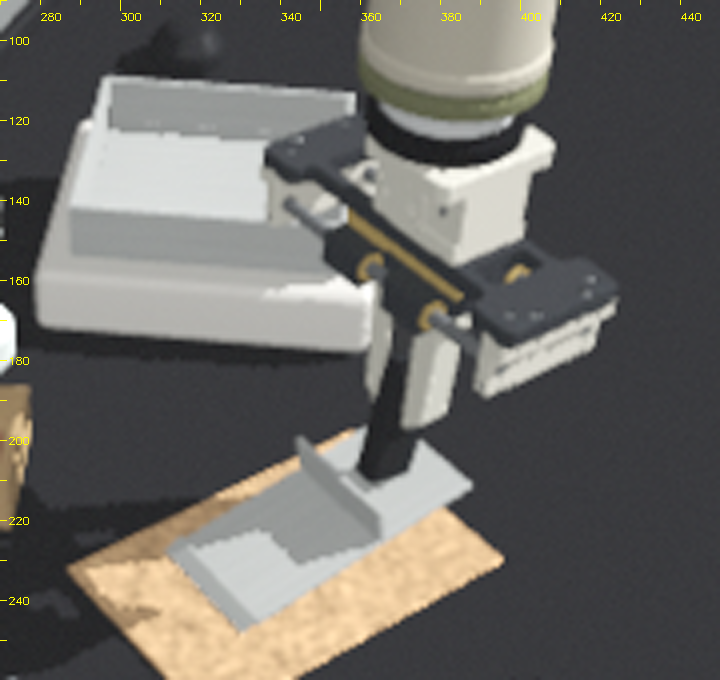

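```bash
python3 - <<'E'
from pitch import *
v,pts=fitpitch([('side',(144,36,0),(328,247.5)),('side',(144,-36,0),(309,229)),('side',(-13,36,2),(385.5,211.5)),('side',(51,-36,28),(322+0,0))][:3])
print(pts(v,(144,36,0)).round(4),pts(v,(-13,36,0)).round(4))
E
```

```text
pitch deg 8.1 dyaw 0.6 off mm [ 2.   1.2 -2. ]
[[0.3, 0.9], [-0.4, -1.2], [0.5, -0.1]]
[0.5472 0.0239 0.0069] [ 0.4344 -0.083   0.0289]
```

Emit:
servo_tool(
  dp=[
    [0, 0, 0],
    [0, 0, 0],
    [0, 0, 0],
    [0, 0, 0],
  ],
  roll=[0, 0, 0, 0],
  jaw=[14, 14, 14, 14],
  grip_force=3,
)

```text
time_s: 6.8
ee_pos: [0.4727, -0.0956, 0.0707]
tcp_rot: [3.142, -0.0, 0.747]
contact_force: [-0.7, 0.5, -0.7]
grip_width: 0.0159
```

Emit:
servo_tool(
  dp=[
    [0, 0, 0],
    [0, 0, 0],
    [0, 0, 0],
    [0, 0, 0],
  ],
  roll=[0, 0, 0, 0],
  jaw=[13, 13, 13, 13],
  grip_force=60,
)

```text
time_s: 7.2
ee_pos: [0.4727, -0.0955, 0.0707]
tcp_rot: [3.142, -0.0, 0.747]
contact_force: [-0.7, -1.3, -0.7]
grip_width: 0.0154
```

```bash
python3 -c "
from snap import *
snap(7,(270,90,180,170,4)); say()"
```

```text
[ 0.4727 -0.0955  0.0707] [180.   -0.   42.8] F [-0.1  0.2 -1. ] M [-0.1   0.06 -0.09] w 0.015375027235934495 t 7.25
```

View pics/s7c.png

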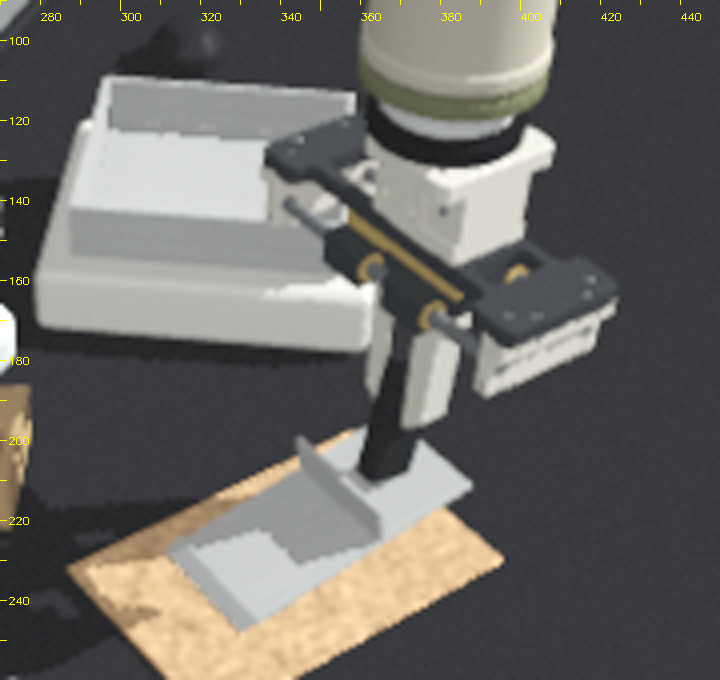

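```bash
python3 - <<'E'
from joint import *
for n,u,z in(('jar',(272,140),.0),('jarcap',(271,124),.085),('box',(348,140),.035),('eye cap',(410,125),.11)): print(n,onz('top',u,z).round(3))
for n,u,z in(('jarbase',(226,257),.0),('boxnear',(250,215),.0)): print(n,onz('side',u,z).round(3))
from plan import *
def grip(s,h,O=(.573,.169),yaw=np.radians(79.8)):
    c,sn=np.cos(np.radians(10)),np.sin(np.radians(10))
    x=(s*c+h*sn)/1000; return np.array([O[0]+x*np.cos(yaw),O[1]+x*np.sin(yaw),(46-s*sn+h*c)/1000-.0188])
a=grip(-185,75); print(a)
plan([.4727,-.0955,.14],np.radians(42.8),3)
plan(a,np.radians(79.8),8,start=([.4727,-.0955,.14],np.radians(42.8)))
E
```

```text
jar [0.74  0.082 0.   ]
jarcap [0.749 0.078 0.085]
box [ 0.731 -0.077  0.035]
eye cap [ 0.741 -0.191  0.11 ]
jarbase [0.75  0.075 0.   ]
boxnear [ 0.735 -0.053  0.   ]
[0.54304331 0.00250774 0.13318549]
dp [[0.0, -0.0, -23.1], [0.0, -0.0, -23.1], [0.0, -0.0, -23.1]] roll [np.float64(-0.0), np.float64(-0.0), np.float64(-0.0)]
from [ 0.4727 -0.0955  0.0707] 42.8 to [ 0.4727 -0.0955  0.14  ] step mm 23.112199146528848
dp [[14.8, -3.0, 0.9], [15.0, -1.8, 0.9], [15.1, -0.6, 0.9], [15.1, 0.6, 0.9], [15.0, 1.8, 0.9], [14.8, 3.0, 0.9], [14.5, 4.2, 0.9], [14.1, 5.4, 0.9]] roll [np.float64(-0.578), np.float64(-0.578), np.float64(-0.578), np.float64(-0.578), np.float64(-0.578), np.float64(-0.578), np.float64(-0.578), np.float64(-0.578)]
from [ 0.4727 -0.0955  0.14  ] 42.8 to [0.54304331 0.00250774 0.13318549] step mm 15.103878263989246
```

Emit:
servo_tool(
  dp=[
    [0, 0, -15],
    [0, 0, -27],
    [0, 0, -27],
    [0, 0, 0],
  ],
  roll=[0, 0, 0, 0],
  jaw=[13, 13, 13, 13],
)

```text
time_s: 7.65
ee_pos: [0.4753, -0.0964, 0.1438]
tcp_rot: [3.136, -0.003, 0.747]
contact_force: [1.0, 0.1, -1.2]
grip_width: 0.0156
```

Emit:
servo_tool(
  dp=[
    [14.8, -3, 1],
    [15, -1.8, 1],
    [15.1, -0.6, 1],
    [15.1, 0.6, 1],
    [15, 1.8, 1],
    [14.8, 3, 1],
    [14.5, 4.2, 1],
    [14.1, 5.4, 0],
  ],
  roll=[-0.58, -0.58, -0.58, -0.58, -0.58, -0.58, -0.58, -0.58],
  jaw=[13, 13, 13, 13, 13, 13, 13, 13],
)

```text
time_s: 8.45
ee_pos: [0.5425, 0.0033, 0.1307]
tcp_rot: [-3.139, 0.0, 1.398]
contact_force: [-0.2, 0.6, -2.2]
grip_width: 0.0157
```

Emit:
servo_tool(
  dp=[
    [0, 0, 0],
    [0, 0, 0],
    [0, 0, 0],
  ],
  roll=[0, 0, 0],
  jaw=[13, 13, 13],
)

```text
time_s: 8.75
ee_pos: [0.5424, 0.0022, 0.1319]
tcp_rot: [-3.14, 0.0, 1.393]
contact_force: [0.7, 0.4, -1.2]
grip_width: 0.0159
```

```bash
python3 -c "
from snap import *
snap(8,(235,170,170,180,4),(140,150,180,120,4)); say()"
```

```text
[0.5426 0.0021 0.1324] [-1.7998e+02  1.0000e-02  7.9820e+01] F [-0.5  0.4 -1.7] M [-0.15  0.07 -0.02] w 0.015778524981771812 t 8.85
```

View pics/s8c.png

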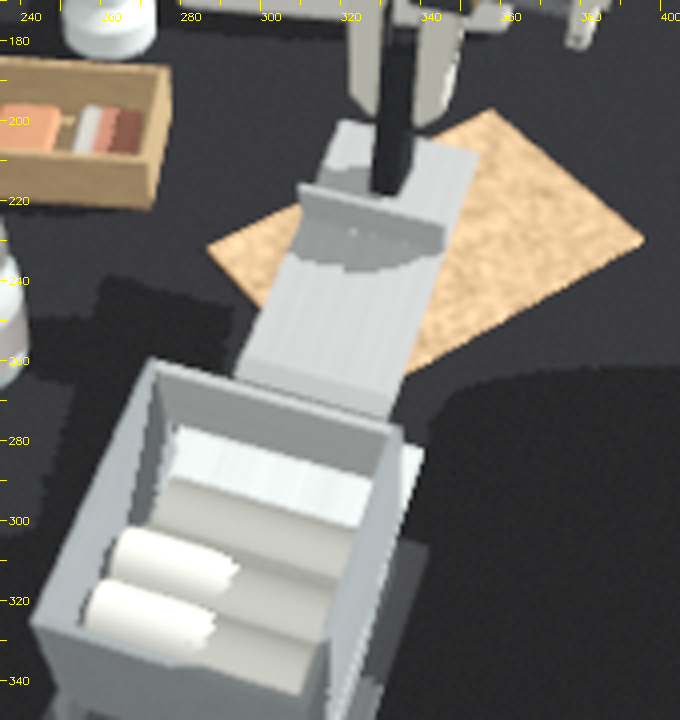

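View pics/t8c.png

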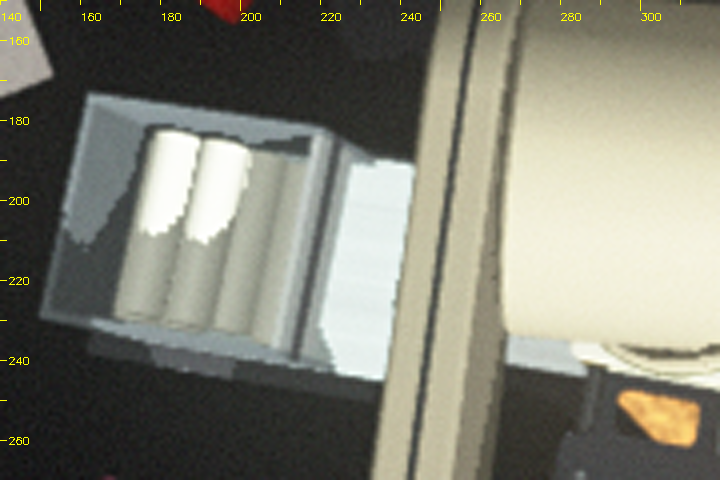

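```bash
python3 - <<'E'
from pitch import *
v,pts=fitpitch([('side',(-13,36,2),(352.5,208.5)),('side',(-13,-36,2),(318.5,200.5)),('side',(51,-36,28),(309,215.7)),('side',(51,36,28),(345,227))])
for k in((144,0,0),(51,0,28),(-13,0,0)):
    w=pts(v,k); d=(w-np.array([.573,.169,0])); 
    yy=np.radians(79.8); x=d[0]*np.cos(yy)+d[1]*np.sin(yy); y=-d[0]*np.sin(yy)+d[1]*np.cos(yy); z=d[2]-.046
    c,s=np.cos(np.radians(10)),np.sin(np.radians(10)); print(k,'s,y,h mm',np.round(1000*np.array([x*c-z*s,y,x*s+z*c]),1))
E
```

```text
pitch deg 8.9 dyaw 0.3 off mm [ 1.5  1.6 -2.1]
[[1.0, 0.1], [0.4, 0.0], [-1.0, 0.9], [-0.0, -1.4]]
(144, 0, 0) s,y,h mm [-37.9  -0.1  14.3]
(51, 0, 28) s,y,h mm [-131.5   -0.6   40.4]
(-13, 0, 0) s,y,h mm [-194.9   -0.9   11.1]
```

Emit:
servo_tool(
  dp=[
    [15, 0, 2.6],
    [0, 0, 0],
    [-1, 0, 5],
    [0, 0, 3],
    [0, 0, 0],
    [0, 0, 0],
  ],
  roll=[0, 0, 0, 0, 0, 0],
  jaw=[13, 13, 13, 13, 13, 13],
)

```text
time_s: 9.45
ee_pos: [0.5453, 0.0163, 0.1218]
tcp_rot: [-3.141, 0.0, 1.395]
contact_force: [0.0, -0.0, -1.5]
grip_width: 0.0158
```

Emit:
servo_tool(
  dp=[
    [0, 0, 2],
    [0, 0, 0],
    [0, 0, 0],
  ],
  roll=[0, 0, 0],
  jaw=[13, 13, 13],
)

```text
time_s: 9.75
ee_pos: [0.5455, 0.0164, 0.12]
tcp_rot: [-3.142, 0.0, 1.395]
contact_force: [0.0, 0.6, -1.9]
grip_width: 0.0155
```

Emit:
servo_tool(
  dp=[
    [0, 0, 1.5],
    [0, 0, 0],
    [0, 0, 0],
  ],
  roll=[0, 0, 0],
  jaw=[13, 13, 13],
)

```text
time_s: 10.05
ee_pos: [0.5455, 0.0165, 0.1185]
tcp_rot: [-3.141, 0.0, 1.395]
contact_force: [0.5, -0.6, -2.3]
grip_width: 0.0156
```

Emit:
servo_tool(
  dp=[
    [0, 0, 1],
    [0, 0, 0],
    [0, 0, 0],
  ],
  roll=[0, 0, 0],
  jaw=[13, 13, 13],
)

```text
time_s: 10.35
ee_pos: [0.5457, 0.0166, 0.1178]
tcp_rot: [3.141, -0.0, 1.395]
contact_force: [0.2, 0.6, -0.3]
grip_width: 0.0159
```

Emit:
servo_tool(
  dp=[
    [0, 0, 1],
    [0, 0, 0],
    [0, 0, 0],
  ],
  roll=[0, 0, 0],
  jaw=[13, 13, 13],
)

```text
time_s: 10.65
ee_pos: [0.546, 0.0165, 0.1172]
tcp_rot: [3.14, -0.0, 1.395]
contact_force: [0.0, -0.6, 5.4]
grip_width: 0.0157
```

Emit:
servo_tool(
  dp=[
    [0, 0, 1],
    [0, 0, 0],
    [0, 0, 0],
  ],
  roll=[0, 0, 0],
  jaw=[13, 13, 13],
)

```text
time_s: 10.95
ee_pos: [0.5461, 0.0163, 0.1163]
tcp_rot: [3.14, -0.0, 1.395]
contact_force: [-1.4, -1.8, 5.2]
grip_width: 0.0154
```

Emit:
servo_tool(
  dp=[
    [5.9, 0, 1],
    [5.9, 0, 1],
    [5.9, 0, 1],
    [5.9, 0, 1],
    [5.9, 0, 1.1],
    [5.9, 0, 1],
    [5.9, 0, 1.1],
    [5.9, 0, 1],
  ],
  roll=[0, 0, 0, 0, 0, 0, 0, 0],
  jaw=[13, 13, 13, 13, 13, 13, 13, 13],
)

```text
time_s: 11.75
ee_pos: [0.5551, 0.0627, 0.1088]
tcp_rot: [3.139, 0.0, 1.395]
contact_force: [-0.2, -2.0, 8.4]
grip_width: 0.0157
```

Emit:
servo_tool(
  dp=[
    [5.9, 0, 1],
    [5.9, 0, 1],
    [5.9, 0, 1],
    [5.9, 0, 1],
  ],
  roll=[0, 0, 0, 0],
  jaw=[13, 13, 13, 13],
)

```text
time_s: 12.15
ee_pos: [0.5594, 0.0857, 0.1052]
tcp_rot: [3.138, 0.001, 1.395]
contact_force: [-0.2, -4.1, 11.3]
grip_width: 0.0158
```

```bash
python3 -c "
from snap import *
snap(9,(235,190,150,170,4)); say()"
```

```text
[0.5595 0.0866 0.105 ] [179.8   -0.    79.91] F [ 1.3 -1.6 10.5] M [-0.12  0.06 -0.04] w 0.01586089879620891 t 12.2
```

View pics/s9c.png

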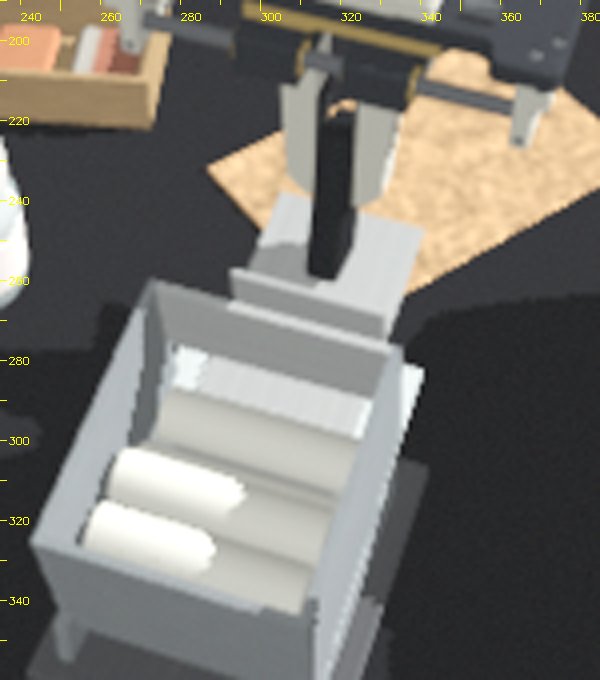

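Emit:
servo_tool(
  dp=[
    [5.9, 0, 0.8],
    [5.9, 0, 0.8],
    [5.9, 0, 1],
    [5.9, 0, 1],
    [5.9, 0, 1],
    [5.9, 0, 1],
  ],
  roll=[0, 0, 0, 0, 0, 0],
  jaw=[13, 13, 13, 13, 13, 13],
)

```text
time_s: 12.8
ee_pos: [0.5655, 0.1202, 0.0995]
tcp_rot: [3.138, 0.001, 1.395]
contact_force: [-0.6, -4.4, 12.2]
grip_width: 0.0152
```

Emit:
servo_tool(
  dp=[
    [5.9, 0, 1],
    [5.9, 0, 1],
    [4, 0, 0.7],
    [4, 0, 0.7],
  ],
  roll=[0, 0, 0, 0],
  jaw=[13, 13, 13, 13],
)

```text
time_s: 13.2
ee_pos: [0.569, 0.1392, 0.0963]
tcp_rot: [3.138, 0.002, 1.395]
contact_force: [-1.2, -6.4, 13.6]
grip_width: 0.0151
```

```bash
python3 -c "
from snap import *
snap(10,(235,190,150,170,4)); say()"
```

```text
[0.569  0.1398 0.0962] [1.7982e+02 8.0000e-02 7.9910e+01] F [-0.3 -4.  11.3] M [-1.42  0.74  0.02] w 0.01568256234939284 t 13.25
```

View pics/s10c.png

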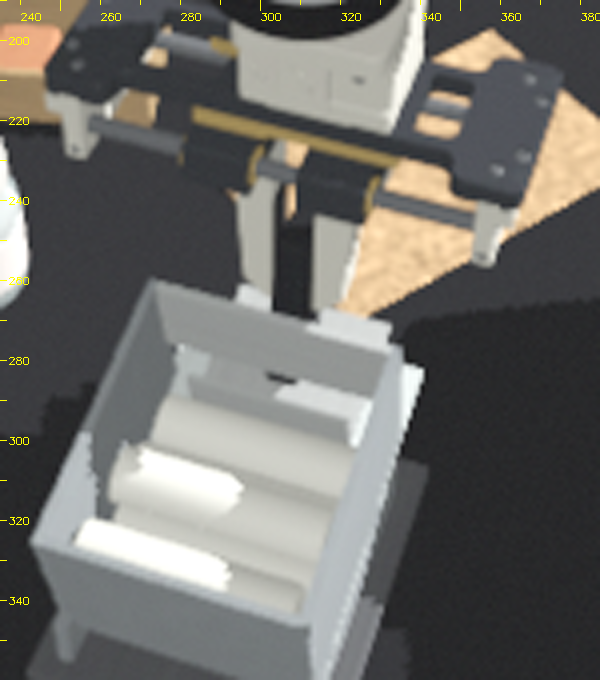

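Emit:
servo_tool(
  dp=[
    [3, 0, 0.4],
    [2, 0, 0.3],
    [2, 0, 0.3],
    [0, 0, 0],
  ],
  roll=[0, 0, 0, 0],
  jaw=[13, 13, 13, 13],
)

```text
time_s: 13.65
ee_pos: [0.5698, 0.1431, 0.0956]
tcp_rot: [3.139, 0.007, 1.394]
contact_force: [-6.9, -20.4, 19.4]
grip_width: 0.0156
```

Emit:
servo_tool(
  dp=[
    [2, 0, 0.3],
    [0, 0, 0],
    [0, 0, 0],
  ],
  roll=[0, 0, 0],
  jaw=[13, 13, 13],
)

```text
time_s: 13.95
ee_pos: [0.5701, 0.1433, 0.0956]
tcp_rot: [3.139, 0.009, 1.393]
contact_force: [-9.3, -27.8, 24.3]
grip_width: 0.0155
```

Emit:
servo_tool(
  dp=[
    [-2, 0, -0.8],
    [-2, 0, -0.8],
    [0, 0, 0],
    [0, 0, 0],
  ],
  roll=[0, 0, 0, 0],
  jaw=[13, 13, 13, 13],
)

```text
time_s: 14.35
ee_pos: [0.5694, 0.143, 0.0957]
tcp_rot: [3.139, 0.003, 1.394]
contact_force: [-0.7, -9.7, 9.3]
grip_width: 0.0155
```

```bash
python3 -c "
from snap import *
snap(11,(235,190,150,170,4),(140,150,180,120,4)); say()"
```

```text
[0.5694 0.143  0.0957] [179.87   0.2   79.86] F [ 0.3 -9.9  8.7] M [-2.08  0.41 -0.02] w 0.015593447145093392 t 14.45
```

View pics/s11c.png

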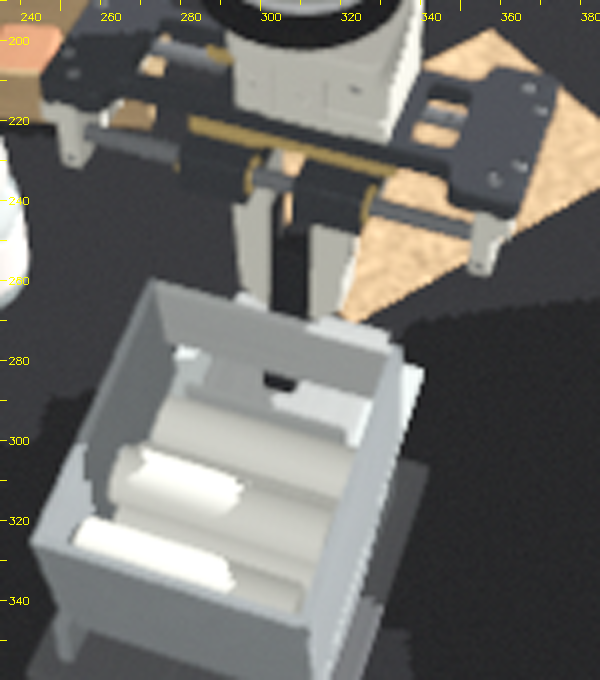

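View pics/t11c.png

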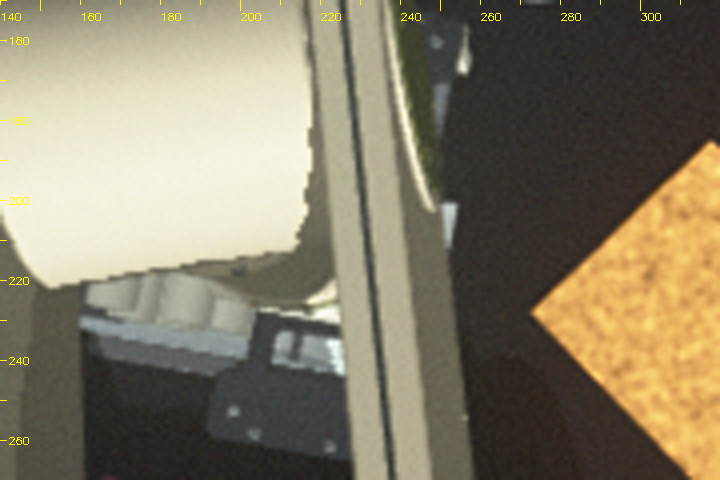

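Emit:
servo_tool(
  dp=[
    [-2.95, 0, -0.52],
    [-2.95, 0, -0.52],
    [-2.95, 0, -0.52],
    [-2.95, 0, -0.52],
    [-2.95, 0, -0.52],
    [-2.95, 0, -0.52],
    [-2.95, 0, -0.52],
    [-2.95, 0, -0.52],
  ],
  roll=[0, 0, 0, 0, 0, 0, 0, 0],
  jaw=[13, 13, 13, 13, 13, 13, 13, 13],
)

```text
time_s: 15.25
ee_pos: [0.5645, 0.1229, 0.0991]
tcp_rot: [3.141, -0.001, 1.395]
contact_force: [0.9, 5.4, 3.9]
grip_width: 0.0156
```

Emit:
servo_tool(
  dp=[
    [-2.95, 0, -0.52],
    [-2.95, 0, -0.52],
    [-2.95, 0, -0.52],
    [-2.95, 0, -0.52],
    [-2.95, 0, -0.52],
    [-2.95, 0, -0.52],
    [-2.95, 0, -0.52],
    [-2.95, 0, -0.52],
  ],
  roll=[0, 0, 0, 0, 0, 0, 0, 0],
  jaw=[13, 13, 13, 13, 13, 13, 13, 13],
)

```text
time_s: 16.05
ee_pos: [0.5603, 0.0991, 0.1032]
tcp_rot: [3.141, -0.001, 1.395]
contact_force: [1.7, 5.5, 4.8]
grip_width: 0.0158
```

Emit:
servo_tool(
  dp=[
    [-2.95, 0, -0.52],
    [-2.95, 0, -0.52],
    [-2.95, 0, -0.52],
    [-2.95, 0, -0.52],
    [-2.95, 0, -0.52],
    [-2.95, 0, -0.52],
    [-2.95, 0, -0.52],
    [-2.95, 0, -0.52],
  ],
  roll=[0, 0, 0, 0, 0, 0, 0, 0],
  jaw=[13, 13, 13, 13, 13, 13, 13, 13],
)

```text
time_s: 16.85
ee_pos: [0.556, 0.0756, 0.1071]
tcp_rot: [-3.141, -0.0, 1.395]
contact_force: [1.0, 5.5, 3.7]
grip_width: 0.0158
```

```bash
python3 -c "
from snap import *
snap(12,(235,190,150,170,4)); say()"
```

```text
[0.5559 0.0752 0.1072] [-1.800e+02  1.000e-02  7.991e+01] F [0.8 4.1 4.1] M [ 1.13 -0.14  0.01] w 0.015636274485152035 t 16.9
```

View pics/s12c.png

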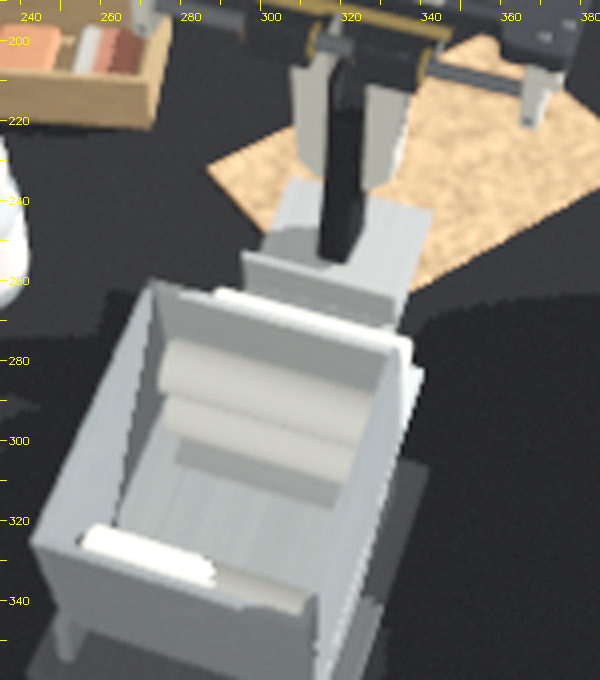

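Emit:
servo_tool(
  dp=[
    [-2.95, 0, -0.52],
    [-2.95, 0, -0.52],
    [-2.95, 0, -0.52],
    [-2.95, 0, -0.52],
    [-2.95, 0, -0.52],
    [-2.95, 0, -0.52],
    [-2.95, 0, -0.52],
    [-2.95, 0, -0.52],
  ],
  roll=[0, 0, 0, 0, 0, 0, 0, 0],
  jaw=[13, 13, 13, 13, 13, 13, 13, 13],
)

```text
time_s: 17.7
ee_pos: [0.5517, 0.0522, 0.1111]
tcp_rot: [-3.141, 0.0, 1.395]
contact_force: [0.6, 3.8, 1.9]
grip_width: 0.0157
```

Emit:
servo_tool(
  dp=[
    [-2.95, 0, -0.52],
    [-2.95, 0, -0.52],
    [-2.95, 0, -0.52],
    [-2.95, 0, -0.52],
    [-2.95, 0, -0.52],
    [-2.95, 0, -0.52],
    [-2.95, 0, -0.52],
    [-2.95, 0, -0.52],
  ],
  roll=[0, 0, 0, 0, 0, 0, 0, 0],
  jaw=[13, 13, 13, 13, 13, 13, 13, 13],
)

```text
time_s: 18.5
ee_pos: [0.5475, 0.0289, 0.1152]
tcp_rot: [-3.141, 0.0, 1.395]
contact_force: [0.6, 2.1, 0.5]
grip_width: 0.0157
```

```bash
python3 -c "
from snap import *
snap(13,(235,170,150,190,4)); say()"
```

```text
[0.5475 0.0285 0.1153] [-1.7998e+02  3.0000e-02  7.9910e+01] F [-0.7  0.1  0.5] M [0.3  0.06 0.08] w 0.015616723238295513 t 18.55
```

View pics/s13c.png

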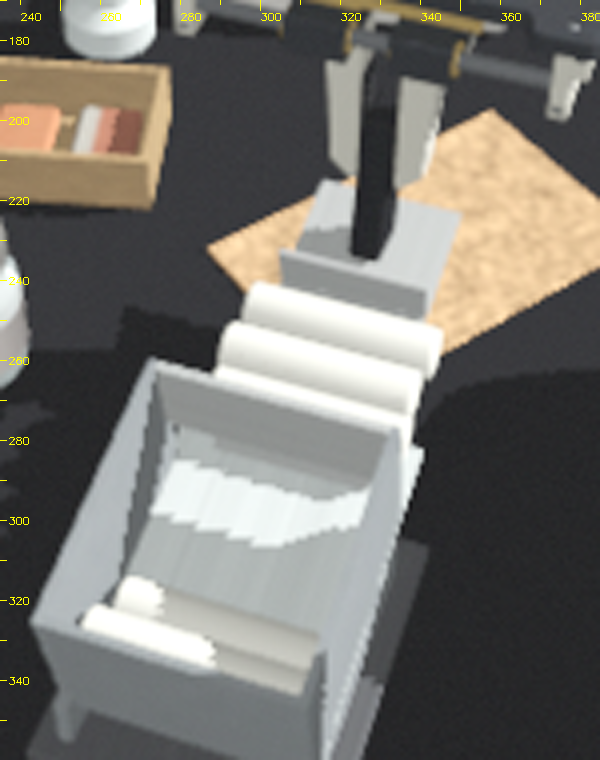

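Emit:
servo_tool(
  dp=[
    [-3, 0, -0.6],
    [-4, 0, -0.8],
    [-5, 0, -1],
    [-5, 0, -1],
    [-5, 0, -1.2],
    [-5, 0, -2],
    [-5, 0, -3],
    [-4, 0, -4],
  ],
  roll=[0, 0, 0, 0, 0, 0, 0, 0],
  jaw=[13, 13, 13, 13, 13, 13, 13, 13],
)

```text
time_s: 19.35
ee_pos: [0.5412, -0.0067, 0.1291]
tcp_rot: [-3.141, 0.0, 1.395]
contact_force: [0.2, 0.5, -3.5]
grip_width: 0.0156
```

Emit:
servo_tool(
  dp=[
    [-4, 0, -5],
    [-4, 0, -5],
    [-3, 0, -5],
    [-2, 0, -4],
    [0, 0, -2],
    [0, 0, 0],
  ],
  roll=[0, 0, 0, 0, 0, 0],
  jaw=[13, 13, 13, 13, 13, 13],
)

```text
time_s: 19.95
ee_pos: [0.5394, -0.0189, 0.1505]
tcp_rot: [3.141, -0.0, 1.395]
contact_force: [-0.0, -0.6, -3.5]
grip_width: 0.0158
```

```bash
python3 -c "
from snap import *
snap(14,(235,150,160,200,4),(140,150,180,120,4)); say()"
```

```text
[ 0.5391 -0.0188  0.1499] [-179.99   -0.     79.92] F [-0.3 -0.1 -2.8] M [-0.29  0.15 -0.01] w 0.01570947997688686 t 20.05
```

View pics/s14c.png

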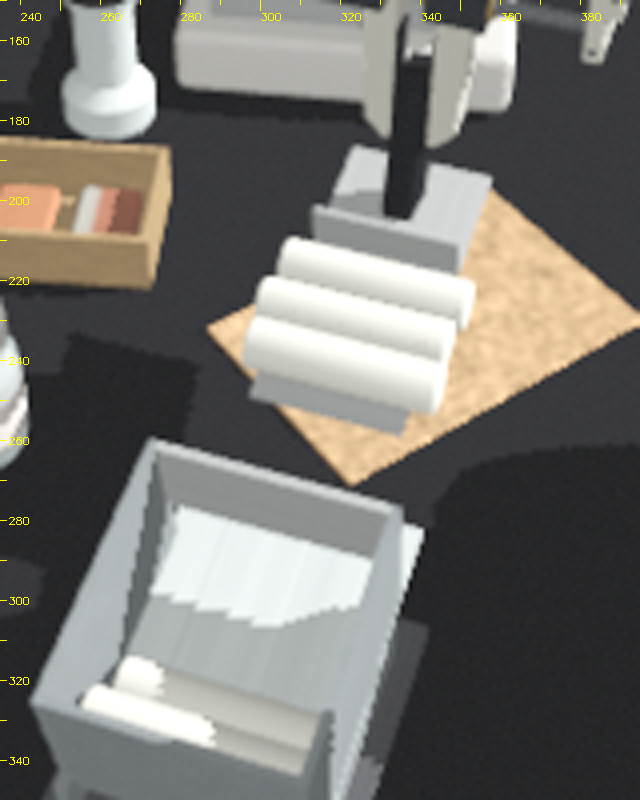

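View pics/t14c.png

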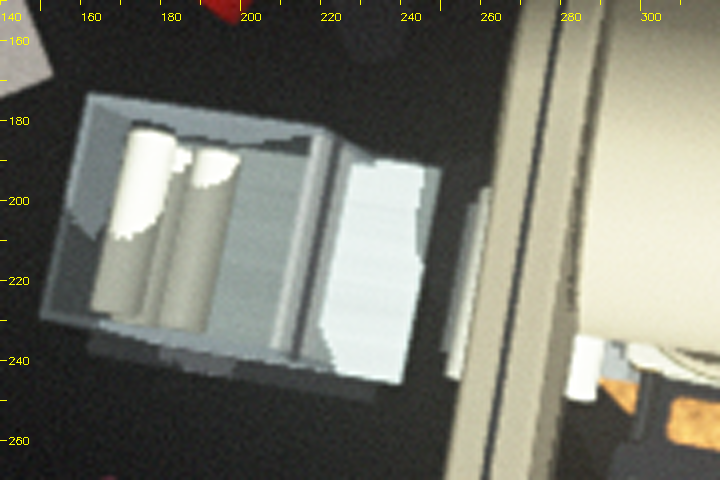

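```bash
cat >> plan.py <<'E'
def splan(p1,yaw1,n,r=4):
    p0,y0,_=st(); p0=np.array(p0);p1=np.array(p1); dy=(yaw1-y0+np.pi)%(2*np.pi)-np.pi
    w=np.minimum(np.minimum(np.arange(1,n+1),np.arange(n,0,-1)),r).astype(float); w/=w.sum(); y=y0
    rows=[];rolls=[]
    for i in range(n):
        M=R.from_euler('xyz',[np.pi,0,y]).as_matrix(); rows.append((M.T@((p1-p0)*w[i]*1000)).round(1).tolist()); rolls.append(round(float(-np.degrees(dy*w[i])/8),2)); y+=dy*w[i]
    for k in range(0,n,8): print('dp',rows[k:k+8],'roll',rolls[k:k+8],[13]*len(rows[k:k+8]))
E
python3 -c "
from plan import *
splan([.542,-.313,.196],np.radians(2),24)"
```

```text
dp [[-3.4, 0.6, -0.5], [-6.9, 1.4, -1.1], [-10.2, 2.4, -1.6], [-13.5, 3.9, -2.2], [-13.2, 4.8, -2.2], [-12.8, 5.6, -2.2], [-12.4, 6.4, -2.2], [-12.0, 7.2, -2.2]] roll [0.12, 0.23, 0.35, 0.46, 0.46, 0.46, 0.46, 0.46] [13, 13, 13, 13, 13, 13, 13, 13]
dp [[-11.5, 8.0, -2.2], [-11.0, 8.7, -2.2], [-10.4, 9.4, -2.2], [-9.8, 10.1, -2.2], [-9.1, 10.7, -2.2], [-8.4, 11.2, -2.2], [-7.6, 11.8, -2.2], [-6.8, 12.2, -2.2]] roll [0.46, 0.46, 0.46, 0.46, 0.46, 0.46, 0.46, 0.46] [13, 13, 13, 13, 13, 13, 13, 13]
dp [[-6.0, 12.6, -2.2], [-5.2, 13.0, -2.2], [-4.4, 13.3, -2.2], [-3.5, 13.6, -2.2], [-2.6, 13.8, -2.2], [-1.3, 10.4, -1.6], [-0.5, 7.0, -1.1], [-0.1, 3.5, -0.5]] roll [0.46, 0.46, 0.46, 0.46, 0.46, 0.35, 0.23, 0.12] [13, 13, 13, 13, 13, 13, 13, 13]
```

Emit:
servo_tool(
  dp=[
    [-3.4, 0.6, -0.5],
    [-6.9, 1.4, -1.1],
    [-10.2, 2.4, -2.6],
    [-13.5, 3.9, -3.2],
    [-13.2, 4.8, -3.2],
    [-12.8, 5.6, -3.2],
    [-12.4, 6.4, -3.2],
    [-12, 7.2, -3.2],
  ],
  roll=[0.12, 0.23, 0.35, 0.46, 0.46, 0.46, 0.46, 0.46],
  jaw=[13, 13, 13, 13, 13, 13, 13, 13],
)

```text
time_s: 20.85
ee_pos: [0.5399, -0.1115, 0.1706]
tcp_rot: [3.141, 0.0, 0.97]
contact_force: [0.2, -0.2, -4.0]
grip_width: 0.0157
```

Emit:
servo_tool(
  dp=[
    [-11.5, 8, -3.2],
    [-11, 8.7, -3.2],
    [-10.4, 9.4, -3.2],
    [-9.8, 10.1, -3.2],
    [-9.1, 10.7, -3.2],
    [-8.4, 11.2, -2.2],
    [-7.6, 11.8, -1.2],
    [-6.8, 12.2, 0],
  ],
  roll=[0.46, 0.46, 0.46, 0.46, 0.46, 0.46, 0.46, 0.46],
  jaw=[13, 13, 13, 13, 13, 13, 13, 13],
)

```text
time_s: 21.65
ee_pos: [0.5413, -0.2237, 0.19]
tcp_rot: [3.141, -0.0, 0.456]
contact_force: [0.0, 0.0, -3.3]
grip_width: 0.0158
```

Emit:
servo_tool(
  dp=[
    [-6, 12.6, 0],
    [-5.2, 13, 0],
    [-4.4, 13.3, 0],
    [-3.5, 13.6, 0],
    [-2.6, 13.8, 0],
    [-1.3, 10.4, 0],
    [-0.5, 7, 0],
    [-0.1, 3.5, 0],
  ],
  roll=[0.46, 0.46, 0.46, 0.46, 0.46, 0.35, 0.23, 0.12],
  jaw=[13, 13, 13, 13, 13, 13, 13, 13],
)

```text
time_s: 22.45
ee_pos: [0.5427, -0.3143, 0.1895]
tcp_rot: [-3.142, 0.0, 0.04]
contact_force: [0.3, 0.2, -3.1]
grip_width: 0.0156
```

```bash
python3 -c "
from snap import *
snap(15,(260,40,160,150,4),(380,130,160,150,4)); say()"
```

```text
[ 0.5429 -0.3136  0.1895] [-1.7999e+02  1.0000e-02  2.4000e+00] F [-0.   0.  -3.9] M [ 0.07  0.4  -0.06] w 0.015498372737271043 t 22.55
```

View pics/s15c.png

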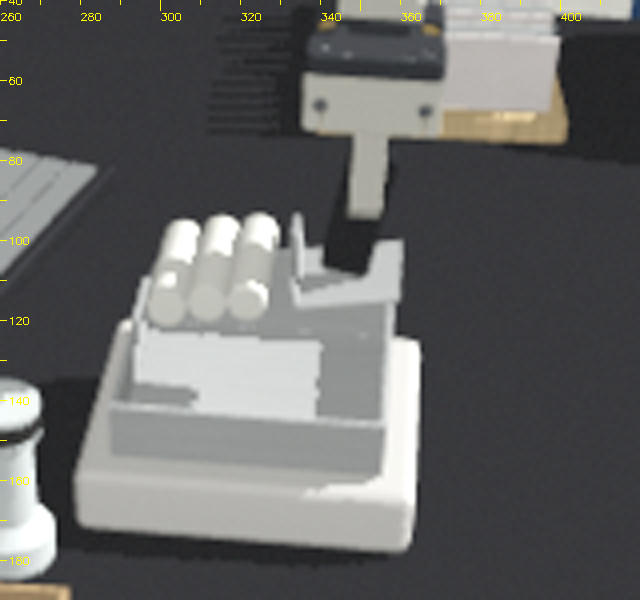

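View pics/t15c.png

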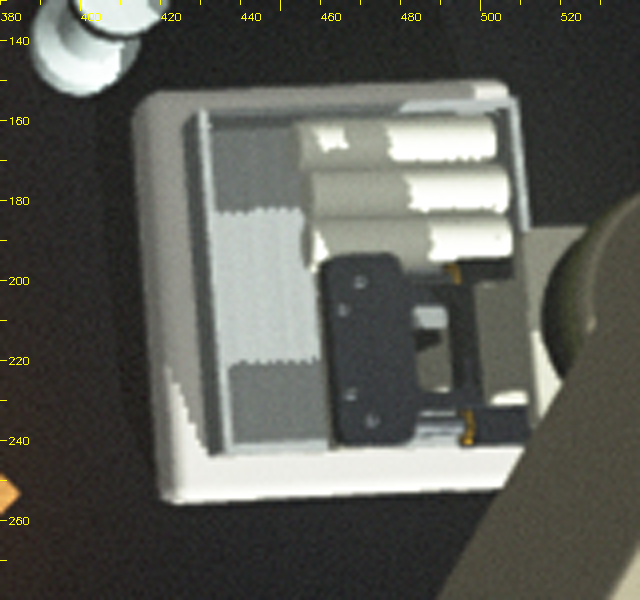

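Emit:
servo_tool(
  dp=[
    [0, 0, 0],
    [0, 0, 0],
    [0, 0, 0],
  ],
  roll=[0, 0, 0],
  jaw=[14, 14, 14],
  grip_force=8,
)

```text
time_s: 22.85
ee_pos: [0.5432, -0.3128, 0.19]
tcp_rot: [3.141, -0.0, 0.044]
contact_force: [0.3, 0.0, -1.8]
grip_width: 0.0158
```

Emit:
servo_tool(
  dp=[
    [0, 0, 0],
    [0, 0, 0],
    [0, 0, 0],
  ],
  roll=[0, 0, 0],
  jaw=[14, 14, 14],
  grip_force=5,
)

```text
time_s: 23.15
ee_pos: [0.5434, -0.313, 0.19]
tcp_rot: [3.141, -0.001, 0.043]
contact_force: [-1.7, 0.7, -0.7]
grip_width: 0.0158
```

```bash
python3 -c "
from snap import *
snap(16,(260,40,160,150,4)); say()"
```

```text
[ 0.5433 -0.3131  0.19  ] [ 1.7999e+02 -2.0000e-02  2.4900e+00] F [-0.8  0.6  0.4] M [0.21 0.27 0.02] w 0.01616955956610343 t 23.2
```

View pics/s16c.png

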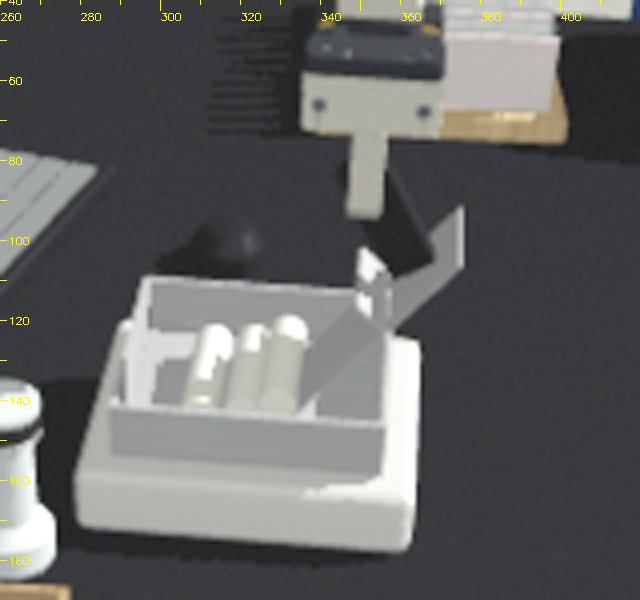

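The three rods have rolled out into the tray at about (212–290, 320–400) in the crop, and the scoop hangs about 50° nose-down. I'll firm up the grip and lift out.

Emit:
servo_tool(
  dp=[
    [0, 0, 0],
    [0, 0, 0],
    [0, 0, 0],
    [0, 0, -2],
    [0, 0, -4],
    [0, 0, -8],
    [0, 0, -10],
    [0, 0, -10],
  ],
  roll=[0, 0, 0, 0, 0, 0, 0, 0],
  jaw=[13, 13, 13, 13, 13, 13, 13, 13],
  grip_force=60,
)

```text
time_s: 24.0
ee_pos: [0.5433, -0.3133, 0.2249]
tcp_rot: [3.141, -0.001, 0.043]
contact_force: [0.0, 0.4, -1.9]
grip_width: 0.0156
```

Emit:
servo_tool(
  dp=[
    [0, 0, -10],
    [0, 0, -12],
    [0, 0, -10],
    [0, 0, -6],
    [0, 0, 0],
  ],
  roll=[0, 0, 0, 0, 0],
  jaw=[13, 13, 13, 13, 13],
)

```text
time_s: 24.5
ee_pos: [0.5437, -0.3135, 0.2632]
tcp_rot: [3.14, -0.002, 0.043]
contact_force: [1.1, 0.4, -1.5]
grip_width: 0.0155
```

```bash
python3 -c "
from snap import *
snap(17,(260,0,160,150,4),(380,130,160,150,4)); say()"
```

```text
[ 0.5431 -0.3131  0.2614] [-1.7999e+02  1.0000e-02  2.4800e+00] F [-0.9 -0.5 -2.2] M [0.01 0.09 0.03] w 0.015681442436759372 t 24.6
```

View pics/s17c.png

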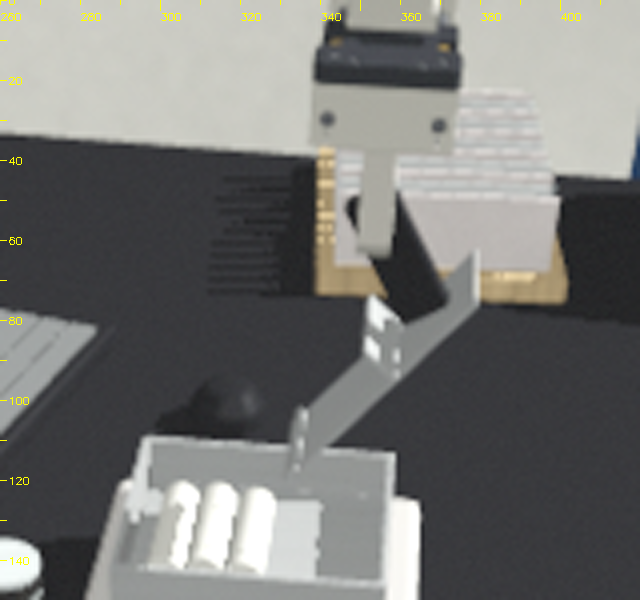

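View pics/t17c.png

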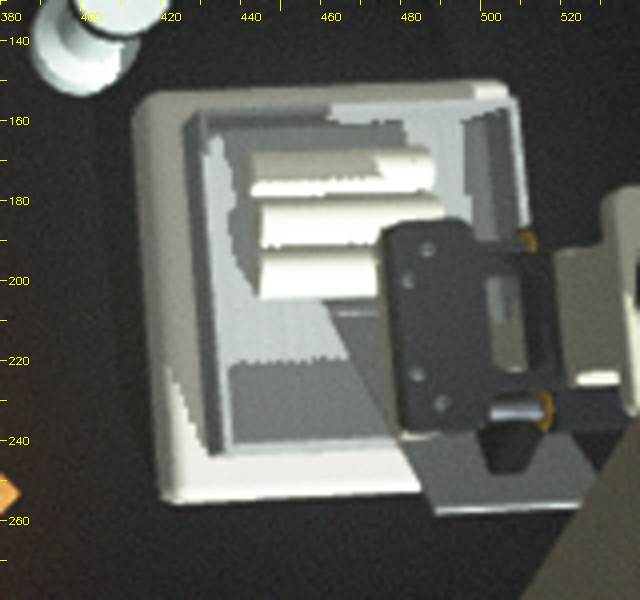

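```bash
python3 - <<'E'
from pitch import *
v,pts=fitpitch([('side',(144,36,0),(333,119.5)),('side',(-13,36,0),(379.5,76)),('side',(-13,-36,0),(378.7,63)),('top',(-13,36,0),(488,258))],x0=.8)
E
```

```text
pitch deg 50.9 dyaw -0.4 off mm [-4.3  0.7 -1.6]
[[-1.1, 1.4], [-0.1, -0.4], [0.7, -1.0], [0.3, -0.3]]
```

```bash
python3 -c "
from plan import *
splan([.547,-.0275,.2614],np.radians(42.8),16,3)"
```

```text
dp [[0.4, -6.8, -0.0], [1.0, -13.6, -0.0], [2.2, -20.3, -0.0], [3.2, -20.2, -0.0], [4.2, -20.0, -0.0], [5.2, -19.7, -0.0], [6.2, -19.4, -0.0], [7.2, -19.1, -0.0]] roll [-0.12, -0.24, -0.36, -0.36, -0.36, -0.36, -0.36, -0.36] [13, 13, 13, 13, 13, 13, 13, 13]
dp [[8.1, -18.7, -0.0], [9.0, -18.3, -0.0], [9.9, -17.8, -0.0], [10.8, -17.3, -0.0], [11.7, -16.7, -0.0], [12.5, -16.1, -0.0], [8.9, -10.3, -0.0], [4.6, -5.0, -0.0]] roll [-0.36, -0.36, -0.36, -0.36, -0.36, -0.36, -0.24, -0.12] [13, 13, 13, 13, 13, 13, 13, 13]
```

Emit:
servo_tool(
  dp=[
    [0.4, -6.8, 0],
    [1, -13.6, 0],
    [2.2, -20.3, 0],
    [3.2, -20.2, 0],
    [4.2, -20, 0],
    [5.2, -19.7, 0],
    [6.2, -19.4, 0],
    [7.2, -19.1, 0],
  ],
  roll=[-0.12, -0.24, -0.36, -0.36, -0.36, -0.36, -0.36, -0.36],
  jaw=[13, 13, 13, 13, 13, 13, 13, 13],
)

```text
time_s: 25.4
ee_pos: [0.545, -0.1675, 0.2618]
tcp_rot: [3.142, -0.0, 0.401]
contact_force: [-0.7, 0.2, -1.0]
grip_width: 0.0156
```

Emit:
servo_tool(
  dp=[
    [8.1, -18.7, 0],
    [9, -18.3, 5],
    [9.9, -17.8, 10],
    [10.8, -17.3, 18],
    [11.7, -16.7, 20],
    [12.5, -16.1, 20],
    [8.9, -10.3, 18],
    [4.6, -5, 10],
  ],
  roll=[-0.36, -0.36, -0.36, -0.36, -0.36, -0.36, -0.24, -0.12],
  jaw=[13, 13, 13, 13, 13, 13, 13, 13],
)

```text
time_s: 26.2
ee_pos: [0.5456, -0.0247, 0.159]
tcp_rot: [-3.14, 0.001, 0.753]
contact_force: [0.1, 0.1, -2.4]
grip_width: 0.0157
```

Emit:
servo_tool(
  dp=[
    [0, 0, 3],
    [0, 0, 0],
    [0, 0, 0],
  ],
  roll=[0, 0, 0],
  jaw=[13, 13, 13],
)

```text
time_s: 26.5
ee_pos: [0.5477, -0.0281, 0.1588]
tcp_rot: [3.14, -0.001, 0.746]
contact_force: [-0.5, -0.2, -0.9]
grip_width: 0.0154
```

```bash
python3 -c "
from snap import *
snap(18,(250,100,170,170,4)); say()"
```

```text
[ 0.5478 -0.0282  0.1589] [ 1.7991e+02 -7.0000e-02  4.2750e+01] F [ 0.3 -0.3 -1.6] M [ 0.    0.09 -0.04] w 0.015575561937209187 t 26.55
```

View pics/s18c.png

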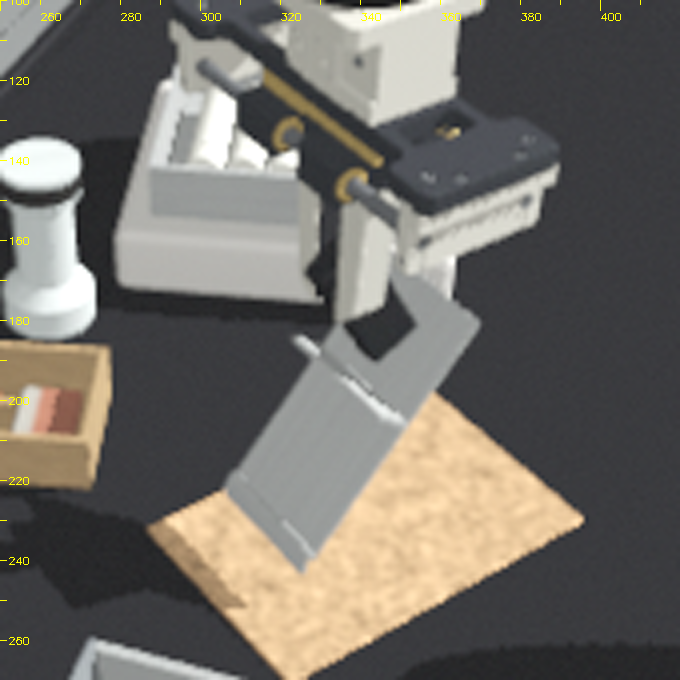

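Emit:
servo_tool(
  dp=[
    [0, 0, 10],
    [0, 0, 8],
    [0, 0, 3],
    [0, 0, 0],
    [0, 0, 0],
  ],
  roll=[0, 0, 0, 0, 0],
  jaw=[13, 13, 13, 13, 13],
)

```text
time_s: 27.05
ee_pos: [0.5477, -0.0281, 0.1378]
tcp_rot: [3.14, -0.001, 0.746]
contact_force: [-2.7, -0.7, 7.6]
grip_width: 0.0153
```

Emit:
servo_tool(
  dp=[
    [0, 0, 2],
    [0, 0, 0],
    [0, 0, 0],
  ],
  roll=[0, 0, 0],
  jaw=[13, 13, 13],
)

```text
time_s: 27.35
ee_pos: [0.5481, -0.0283, 0.1377]
tcp_rot: [3.139, -0.001, 0.746]
contact_force: [-7.3, -1.5, 20.7]
grip_width: 0.0154
```

Emit:
servo_tool(
  dp=[
    [0, 0, 2],
    [0, 0, 0],
    [0, 0, 0],
  ],
  roll=[0, 0, 0],
  jaw=[13, 13, 13],
)

```text
time_s: 27.65
ee_pos: [0.5485, -0.0284, 0.1376]
tcp_rot: [3.138, -0.002, 0.746]
contact_force: [-12.9, -1.6, 33.5]
grip_width: 0.0157
```

Emit:
servo_tool(
  dp=[
    [0, 0, -2],
    [0, 0, 0],
    [0, 0, 0],
  ],
  roll=[0, 0, 0],
  jaw=[14, 14, 14],
  grip_force=6,
)

```text
time_s: 27.95
ee_pos: [0.5478, -0.0283, 0.1358]
tcp_rot: [3.139, -0.001, 0.746]
contact_force: [-2.1, -1.3, 6.4]
grip_width: 0.0164
```

Emit:
servo_tool(
  dp=[
    [-6.6, 0, 1.8],
    [-6.6, 0, 1.8],
    [-6.5, 0, 2.3],
    [-6.4, 0, 2.3],
    [-6.2, 0, 2.8],
    [-6.2, 0, 2.9],
  ],
  roll=[0, 0, 0, 0, 0, 0],
  jaw=[14, 14, 14, 14, 14, 14],
)

```text
time_s: 28.55
ee_pos: [0.5181, -0.0539, 0.12]
tcp_rot: [-3.141, 0.0, 0.747]
contact_force: [0.2, 0.0, -0.9]
grip_width: 0.0157
```

```bash
python3 -c "
from snap import *
snap(19,(250,100,170,170,4)); say()"
```

```text
[ 0.5173 -0.0545  0.1195] [-1.7993e+02  8.0000e-02  4.2780e+01] F [ 0.  -0.6 -0.9] M [-0.18  0.13 -0.03] w 0.016273281349941302 t 28.6
```

View pics/s19c.png

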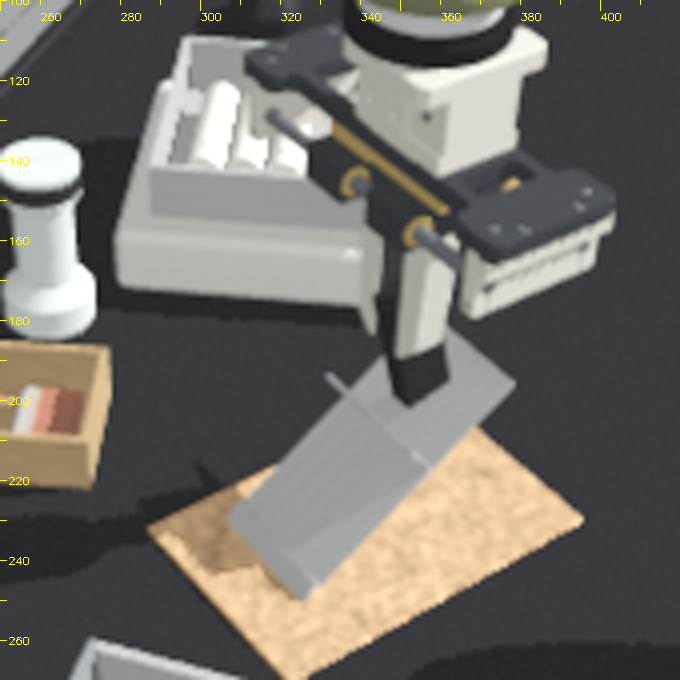

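Emit:
servo_tool(
  dp=[
    [-5.6, 0, 4.2],
    [-5.6, 0, 4.4],
    [-5.2, 0, 4.5],
    [-5.2, 0, 4.6],
    [-4.9, 0, 4.8],
    [-4.8, 0, 5],
    [-4.4, 0, 5.2],
    [-4.4, 0, 5.2],
  ],
  roll=[0, 0, 0, 0, 0, 0, 0, 0],
  jaw=[14, 14, 14, 14, 14, 14, 14, 14],
)

```text
time_s: 29.4
ee_pos: [0.4891, -0.0812, 0.0823]
tcp_rot: [-3.142, -0.0, 0.747]
contact_force: [0.7, -0.3, -0.4]
grip_width: 0.0159
```

Emit:
servo_tool(
  dp=[
    [-3.9, 0, 5.6],
    [-3.9, 0, 5.6],
    [-3.4, 0, 5.9],
    [0, 0, 0],
  ],
  roll=[0, 0, 0, 0],
  jaw=[14, 14, 14, 14],
)

```text
time_s: 29.8
ee_pos: [0.4801, -0.0886, 0.0645]
tcp_rot: [-3.14, 0.001, 0.747]
contact_force: [0.3, 0.2, -1.3]
grip_width: 0.0158
```

```bash
python3 -c "
from snap import *
snap(20,(250,100,170,170,4)); say()"
```

```text
[ 0.4806 -0.0885  0.065 ] [-1.7994e+02  3.0000e-02  4.2780e+01] F [ 0.5  1.  -2.5] M [-0.09  0.16  0.03] w 0.015799036189059125 t 29.85
```

View pics/s20c.png

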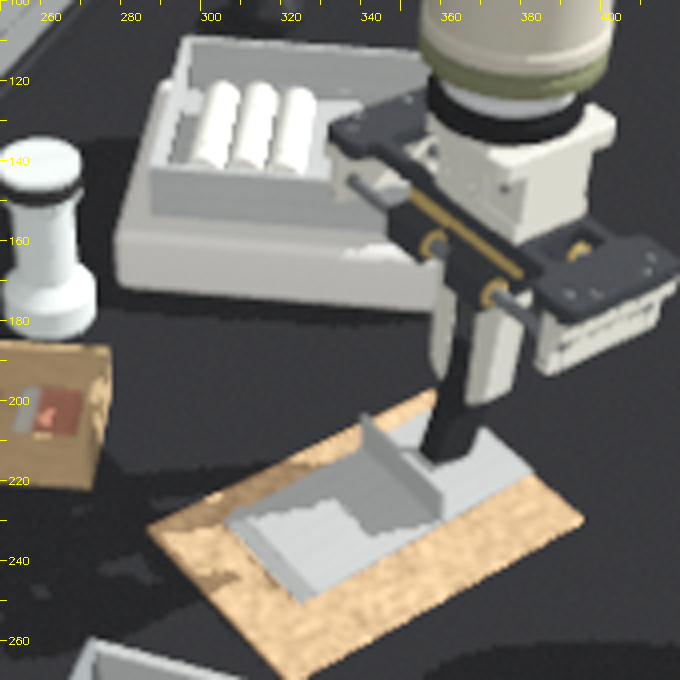

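Emit:
servo_tool(
  dp=[
    [-3.2, 0, 5.5],
    [-3, 0, 5.5],
    [-2.6, 0, 4],
    [0, 0, 2],
    [0, 0, 0],
    [0, 0, 0],
  ],
  roll=[0, 0, 0, 0, 0, 0],
  jaw=[14, 14, 14, 14, 14, 14],
)

```text
time_s: 30.45
ee_pos: [0.4749, -0.0947, 0.0489]
tcp_rot: [3.141, -0.0, 0.747]
contact_force: [0.5, -0.9, 0.7]
grip_width: 0.0158
```

Emit:
servo_tool(
  dp=[
    [0, 0, 1.5],
    [0, 0, 0],
    [0, 0, 0],
  ],
  roll=[0, 0, 0],
  jaw=[14, 14, 14],
)

```text
time_s: 30.75
ee_pos: [0.475, -0.0946, 0.0476]
tcp_rot: [3.141, -0.0, 0.747]
contact_force: [-1.0, 0.5, 5.7]
grip_width: 0.0158
```

Emit:
servo_tool(
  dp=[
    [0, 0, 1.5],
    [0, 0, 0],
    [0, 0, 0],
  ],
  roll=[0, 0, 0],
  jaw=[14, 14, 14],
)

```text
time_s: 31.05
ee_pos: [0.4751, -0.0946, 0.0461]
tcp_rot: [3.141, -0.0, 0.747]
contact_force: [-1.6, 0.6, 5.2]
grip_width: 0.0163
```

```bash
python3 -c "
from snap import *
snap(21,(250,100,170,170,4)); say()"
```

```text
[ 0.4751 -0.0946  0.0461] [ 1.7997e+02 -2.0000e-02  4.2800e+01] F [-0.7  1.2  4.9] M [ 0.1   0.27 -0.  ] w 0.015936522591900936 t 31.1
```

View pics/s21c.png

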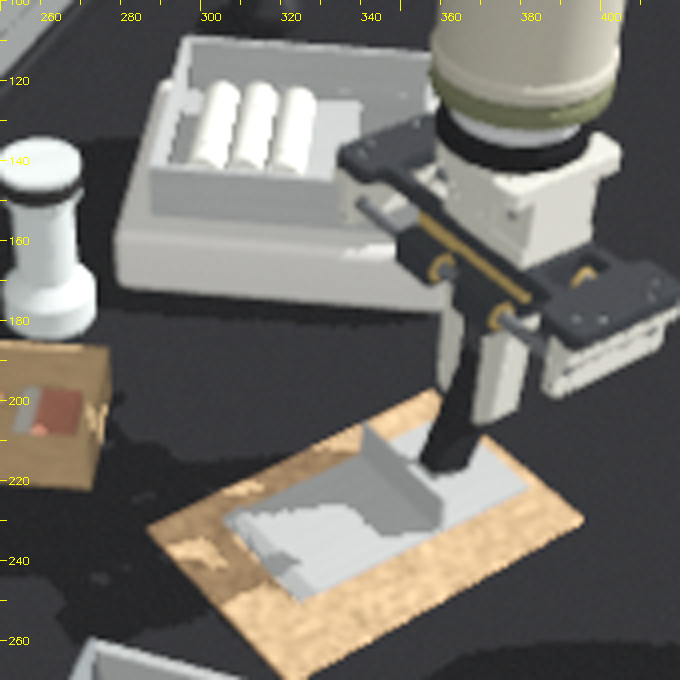

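Emit:
servo_tool(
  dp=[
    [0, 0, 0],
    [0, 0, 0],
    [0, 0, 0],
    [0, 0, 0],
    [0, 0, 0],
    [0, 0, 0],
  ],
  roll=[0, 0, 0, 0, 0, 0],
  jaw=[14, 14, 22, 32, 45, 60],
  grip_force=3,
)

```text
time_s: 31.7
ee_pos: [0.4745, -0.0945, 0.0455]
tcp_rot: [-3.141, 0.0, 0.747]
contact_force: [0.1, 0.4, -0.5]
grip_width: 0.0413
```

Emit:
servo_tool(
  dp=[
    [0, 0, 0],
    [0, 0, -15],
    [0, 0, -25],
    [0, 0, -30],
    [0, 0, -30],
    [0, 0, -30],
    [-10, 0, -20],
    [-20, 0, 0],
  ],
  roll=[0, 0, 0, 0, 0, 0, 0, 0],
  jaw=[60, 60, 60, 60, 60, 60, 60, 60],
)

```text
time_s: 32.5
ee_pos: [0.4549, -0.1153, 0.1997]
tcp_rot: [3.136, -0.003, 0.748]
contact_force: [0.0, -1.3, -1.0]
grip_width: 0.06
```

Emit:
servo_tool(
  dp=[
    [-30, 0, 0],
    [-40, 0, 0],
    [-30, 0, 0],
    [-10, 0, 0],
    [0, 0, 0],
    [0, 0, 0],
  ],
  roll=[0, 0, 0, 0, 0, 0],
  jaw=[60, 60, 60, 60, 60, 60],
)

```text
time_s: 33.1
ee_pos: [0.3726, -0.1893, 0.1959]
tcp_rot: [3.141, -0.001, 0.746]
contact_force: [0.5, 0.4, 0.9]
grip_width: 0.06
```

```bash
python3 -c "
from snap import *
snap(22,(200,90,200,150,4),(140,100,390,210,2)); say()
crop('pics/side22.png',235,180,180,180,4,'pics/s22d.png')"
```

```text
[ 0.3727 -0.1889  0.1957] [-1.7999e+02 -2.0000e-02  4.2850e+01] F [ 0.7  0.3 -0.2] M [-0.09  0.1  -0.05] w 0.05998769241939105 t 33.2
```

View pics/s22c.png

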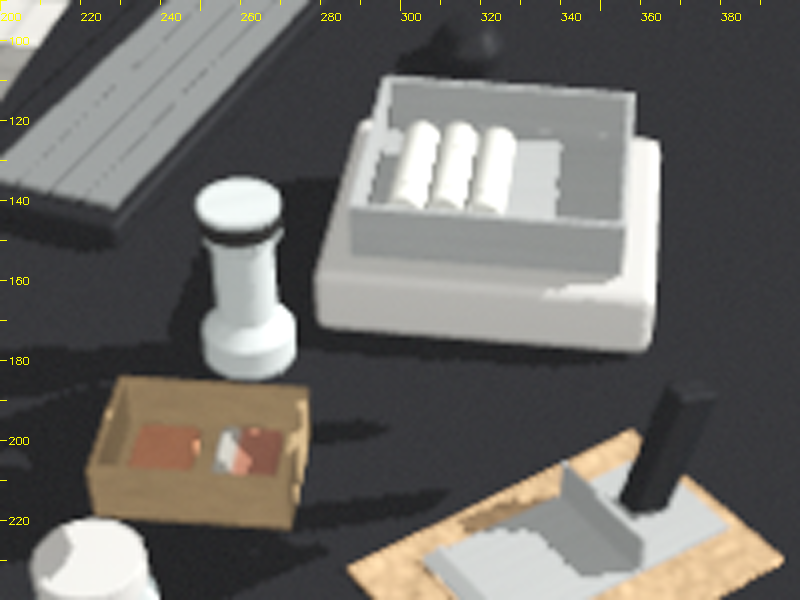

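View pics/s22d.png

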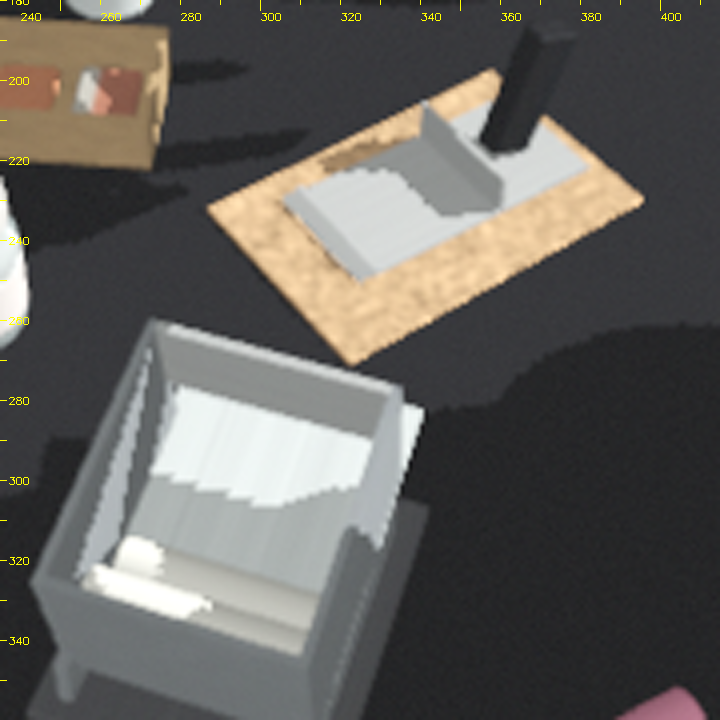

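View pics/t22c.png

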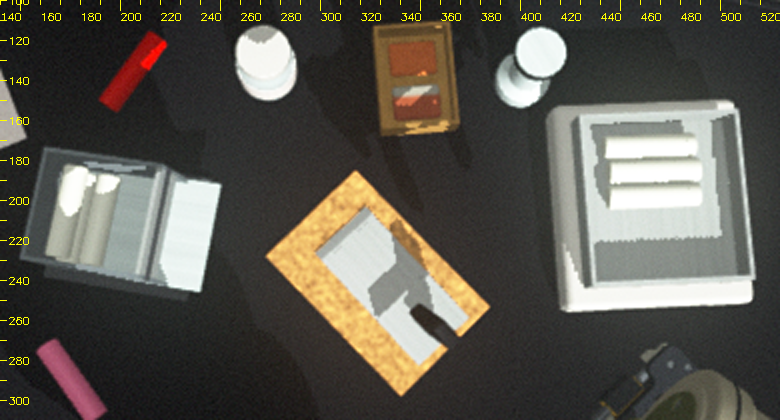

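Three rods lie in the tray, the scoop lies flat and empty on its mat, and the jar, box, eyepiece and both decoys are at their original pixels. The gripper is clear of everything, so I'm handing in.

```bash
python3 -c "
from cell import bot
print(bot.close_job(), bot.sense()['time_s'])"
```

```text
the job is handed in; nothing more can be done
the job is handed in; nothing more can be done
```

The job is done and handed in at about 33 s of the 67 s allowed. Three rods are in the tray, and the scoop is empty and flat on its mat, handle up and released.

**How it went:**
- **Tilting:** The tool can't tilt, so I loosened the grip and let the scoop pivot between the pads. I set about 10° nose-down against the mat before scooping.
- **Scooping:** I pushed the scoop along the hopper floor until the nose met the far wall, at about 28 N. I then drew it back at 30 mm/s, and the extra rods were struck off.
- **Tipping:** Over the tray I loosened the grip, the scoop swung to about 50°, and the three rods rolled in.
- **Laying down:** I laid the scoop flat by swinging the handle back and down around its nose on the mat.

**Last checks:** Both cameras show three rods side by side in the tray, none on the bench, and the scoop within about 2 mm of where it started. By eye, the jar, sample box, eyepiece and the red and pink look-alikes are where they were.

**What I couldn't confirm:**
- **Rods in the hopper:** Only two of the three left there are clearly visible. The third shows only as a sliver in the top view.
- **Heights:** The first fit read the scoop about 4 mm high and the hopper and balance about 2 mm high. I used the heights in the text, and contact with the hopper floor agreed with them to about 1 mm.
- **Scoop angle:** Before it touched the mat again, the camera gave about 51°, while the contact height suggested nearer 57°. This made no difference to the placing.

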